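Set the press's feed lever to the preset mark and lock it with the hex key

TASK

Move the feed-valve lever on the sloping control desk so that its orange pointer stands at the red preset tab. Then take the big T-handle hex key with the blue handle, seat it fully in the cap screw at the lever's pivot and turn it clockwise until the screw comes up firm and leave it tight, which locks the lever; do not drag the lever off its mark. Stand the key back upright in its own hole in the wooden block, let go, and leave the red tab and everything else on the bench where it is.

Things in the scene. Friction and masses are not known exactly. Their poses are not given: they have to be found in the camera images.
- console: Grey fixed control desk, a wedge 300 mm wide (y), from 104 mm before to 147 mm behind its origin, which lies on its underside straight below the lever's pivot; +x to its back, z up. The top panel slopes 30 degrees, from 40 mm high in front to 185 mm at the back; its outward normal is (-0.5, 0, 0.866) here. The pivot axis runs along that normal and meets the panel 100 mm above the origin.
- lever (a joint): Lever angle (rad), 0 to 1.571, growing clockwise seen facing the panel; at 0 it points up the slope and 45 degrees to the left (desk's +y), at 1.571 up the slope and 45 degrees to the right. Dial ticks every 10 degrees. It stays where it is left, held by friction of about 0.8 N m (8 N at the knob).
- lever_knob (a point): Middle of the lever's black cylindrical knob, 30 mm diameter, 50 mm long along the panel normal (25 mm either side of this point), 95 mm from the pivot axis, 72 mm above the panel. The flat arm beneath (20 mm wide) has its top 40 mm above the panel; nothing stands beside the knob. Axes: z outward along the panel normal, x from pivot to knob.
- lever_pointer (a point): Tip of the lever's orange pointer, 122 mm from the pivot axis, on the same radius as the knob.
- preset (a joint): Angle (rad) of the red preset tab, on the same scale and zero as lever; the lever is set when both read the same. The tab is held by friction and must not be moved.
- preset_tip (a point): Inner tip of the red triangular preset tab (20 mm long, 16 mm high) on the rim of the white quadrant, 126 mm from the pivot axis, 7 mm above the panel.
- screw (a joint): Angle (rad) of the cap screw relative to the lever, growing clockwise (tightening). It turns against about 0.15 N m and comes up against a firm stop after 0.4 to 1.0 rad; how far differs from run to run and must be felt; 0.3 N m is firm enough. Past it, more than about 0.8 N m drags the lever round with the screw.
- socket_mouth (a point): Centre of the mouth of the hex socket in the cap screw's steel head (30 mm diameter, 18 mm high, on the lever's hub): on the pivot axis, 60 mm above the panel. Hexagon 17.8 mm across flats, 14 mm deep, 1.8 mm lead-in chamfer. Axes: z outward along the screw (panel normal), x square to one pair of flats; they turn with lever and screw.
- socket_floor (a point): Centre of the floor of the hex socket, 14 mm below the mouth.
- hex_key: Big T-handle hex key, about 0.34 kg, upright in the block. Origin at the centre of its tip, z along the shaft to the handle. Steel hex shaft 17 mm across flats (20 mm over corners). Blue handle bar on top: 100 mm long (x), 22 mm wide (y), 20 mm high, its centre 125 mm above the tip. One pair of the shaft's flats is square to the bar's long axis x.
- key_tip (a point): Centre of the key's tip.
- tool_block: Fixed wooden tool block, 140 mm (x) by 70 mm (y) by 60 mm high, origin under its centre. The big key's hole is at x = +30 mm; the small red-handled key stands at x = -45 mm, its handle's centre 113 mm above the bench. At the start both handle bars lie along the block's y, within 6 degrees.
- block_hole (a point): Centre of the mouth of the big key's hole: round, 24 mm in diameter, 45 mm deep, chamfer 3 mm.
- block_rest (a point): Centre of the floor of that hole, 15 mm above the bench, where the key's tip rests.
- small_key: Small red-handled T-handle key in the same block, a bystander.
- prism_a: Mortar prism 160 x 40 x 40 mm, a bystander to the left of the desk; origin under its centre.
- prism_b: Another such prism, a bystander beside the first.
- jig: Steel compression jig, 90 mm diameter, 140 mm high, a bystander right of the desk, beyond the tool block.
- brush: Brush lying in front of the desk, a bystander.
- oil_bottle: White plastic bottle, 56 mm diameter, 130 mm high, a bystander at the right.
- cup: Steel cup, 72 mm diameter, 75 mm high, a bystander in front of the desk.
Things that resemble listed ones, but are neither listed nor needed, are in the scene too. What is shaped like the hex_key but yellow is not meant.

How it is judged (in metres and radians):
On the way, in this order (a step that is already met when the one before it is completed fails the run):
1. the lever has been brought to the red preset tab and is at rest (angle between the x axis of lever_pointer and the x axis of preset_tip, either way round below 0.06 rad and velocity of joint lever between -0.02 and 0.02 rad/s), for 0.3 s.
2. the big hex key is fully home in the cap screw's socket (distance between key_tip and socket_floor below 0.004 m and angle between the z axis of hex_key and the z axis of socket_mouth, either way round below 0.12 rad), for 0.15 s.
3. the screw has been turned to its stop with the key seated (value of joint screw above 0.95 rad and distance between key_tip and socket_floor below 0.005 m), for 0.1 s.
At the end, for the whole second after the job is handed in: The lever's pointer is within 3.4 degrees (0.06 rad) of the red preset tab; the screw is within 0.1 rad of its stop; the big key stands in its hole, its tip within 12 mm of the hole's floor centre, leaning less than 11 degrees, at rest (angle between the x axis of lever_pointer and the x axis of preset_tip, either way round below 0.06 rad and value of joint screw above 0.9 rad and distance between key_tip and block_rest below 0.012 m and angle between hex_key's own z axis and vertical below 0.2 rad and linear speed of hex_key below 0.02 m/s); the robot touches nothing.
It fails at once if the red preset tab was moved (over 4 mm) (distance of preset_tip from where it was at the start of the episode above 0.004 m).
It fails at once if a bystander was disturbed (moved over 25 mm) (distance of any of prism_a, prism_b, jig, brush, oil_bottle, cup, small_key from where it was at the start of the episode above 0.025 m).
It also fails if it takes over 72 s, if anything falls off the work surface, if the arm or the gripper's body presses on something with over 40 N, if the wrist force passes 120 N, or if a joint passes its speed limit or range.

ROBOT

A 6-joint arm with a two-finger parallel gripper is mounted at the origin on the work surface. World frame = base frame: x ahead of the robot, y to its left, z up, the work surface at z = 0. Lengths are in m, angles in degrees, forces in N, time in s.
With the tool pointing down it reaches from about 0.35 to 0.875 m from the base axis. Payload 4.2 kg.
Tool frame: the origin (TCP) lies between the finger pads; the fingertips stand 19 mm ahead of it and the grasp point (between the pads) is the TCP; z points along the fingers, y is the line along which they close (so a half turn about z gives the same grasp; the last joint's range is limited). The gripper opens to 87 mm and grips with 3 to 60 N. Pads are 19 mm wide; open, the fingers measure 117 mm over their backs; the gripper's body (75 mm by 190 mm) begins 51 mm behind the grasp point.
Start: joints at [-50.787, 22.042, 0.453, 0, -68.411, -14.817], TCP at [0.258, -0.569, 0.206] pointing down, gripper open.
Joint ranges: [-179.83, 179.83], [-69.29, 118.12], [-61.27, 80.66], [-181.25, 117.63], [-171.15, -9.14], [-177.46, 177.46]. Speed limits (degrees/s): [159.86, 159.86, 180, 180, 180, 180].

INTERFACE

Orientations are given as a 3x3 rotation matrix whose columns are the frame's x, y, z axes.
In Python, from station import r gives the robot as it stands.
- The arm moves only by the tool drive_tool, never from a script. Its argument "steps" is one flat list of numbers, 7 for each row, row after row: the turn, a rotation vector about the tool's x, y, z in rad, then the shift along the tool's x, y, z in m, then the opening, from 0 (shut) to 1 (fully open). A call has 1 to 10 rows; each row shifts and turns the commanded pose from where the row before left it, along the tool's axes as they then stand; what a row does not reach is not made up. A row lasts 1/12 s, in which the tool goes at most 41.7 mm and 7.16 degrees, less where a joint would pass 70% of its speed; a pose out of reach is approached as far as the arm can. A call is refused whole if a number of a shift passes 0.0417 or a number of a turn 0.125, either way. A call with a gripper value outside its range is refused whole. The fingers move at their own pace and stop on an object; the grip force is fixed at half the most. Time passes only in rows, so rows that do not move let the fingers close. It gives the time, the measured TCP pose, the force, the opening and the grip force at its end, in the units of the state.
- r.sense(): the state, without advancing time (a new reading comes with each control period).
- r.capture(name): name is "scene" or "side" or "wrist"; returns the picture (384x512x3 uint8, blue, green, red); there is no depth.
- r.camera_params(name): a dict with "camera_matrix" (3x3 intrinsics, pixels), "extrinsics" (4x4, takes a point from world to camera coordinates). Camera axes: x right, y down, z forward; pixel columns grow to the right and rows downward; lengths in m; the calibration is good to about 2 mm. A picture is of the moment at which its call begins: read the wrist's pose just before it. camera_params takes no time and is no camera call; for the wrist camera it gives the pose at the moment of the call.
- r.finish_job(): hands the job in; it is judged then, once.
The state is a dict: "time_s": time; "joints": joint angles; "joint_velocities": joint speeds; "effort": joint torques, N m; "tcp_pos": TCP position; "ee_rot": TCP orientation; "wrist_force": force on the tool from outside, world axes, zero at the start; "moment": the same for the moment, N m; "gripper_width": opening from 0.0 (shut) to 1.0 (fully open); "gripper_force": force on a finger pad.
Only numpy, scipy, OpenCV 4.12 (cv2) and the standard library are available. Lean on these libraries where they do the work, as an engineer would, in place of code of your own. Each camera call takes 0.05 s, during which the arm holds its last target. There are 200 camera calls.

## Working session

There is one attempt and no reset: what is moved stays moved. The work goes in short steps, Python scripts to look and compute and a tool call to move; the robot and the scene stay as the last step left them, time stands still between calls to the robot, and variables do not carry over. Pictures are saved under pics/ and viewed, at most 10 in all, crops included, and the job is handed in when it is done.

Besides the shell and the picture viewer there is one more tool, called after "Emit:" in YAML: its name, and indented under it one key for each argument. drive_tool: Moves the arm, as the interface text tells. Its arguments: {"type":"object","properties":{"steps":{"type":"array"}},"required":["steps"]}

```bash
mkdir -p pics; ls
python3 - <<'E'
from station import r
import cv2,numpy as np
a=r.capture("scene");b=r.capture("side")
cv2.imwrite("pics/scene.png",a);cv2.imwrite("pics/side.png",b)
cv2.imwrite("pics/both.png",cv2.resize(np.vstack([a,b]),(512,768))[:, :])
for n in("scene","side"):
  p=r.camera_params(n);print(n,np.round(p["camera_matrix"],1).tolist(),np.round(p["extrinsics"],4).tolist())
s=r.sense();print(s)
E
```

```text
pics
scene [[363.4, 0.0, 252.6], [0.0, 363.4, 196.5], [0.0, 0.0, 1.0]] [[0.2197, 0.9756, -0.0036, -0.1022], [0.7208, -0.1648, -0.6733, -0.3013], [-0.6574, 0.1453, -0.7394, 1.5646], [0.0, 0.0, 0.0, 1.0]]
side [[416.2, 0.0, 255.3], [0.0, 416.2, 189.8], [0.0, 0.0, 1.0]] [[0.9527, -0.3039, -0.0019, -0.5376], [-0.2376, -0.7408, -0.6283, 0.1869], [0.1895, 0.599, -0.778, 1.4208], [0.0, 0.0, 0.0, 1.0]]
{'time_s': 0.1, 'joints': array([-5.07868153e+01,  2.20875063e+01,  3.87981090e-01, -2.59740866e-02,
       -6.84119562e+01, -1.48166709e+01]), 'joint_velocities': array([-0.03840368, -0.13212834,  0.23026247,  0.02744842, -0.04356361,
        0.02067007]), 'effort': array([-7.42532065e-04, -3.91689420e+01,  1.87934840e+01,  4.23194781e+00,
        1.34791210e-02, -8.58691806e-05]), 'tcp_pos': array([ 0.25793651, -0.5686623 ,  0.20465775]), 'ee_rot': array([[-9.10777805e-01, -4.12895838e-01, -9.03470632e-04],
       [-4.12896816e-01,  9.10776082e-01,  1.77400844e-03],
       [ 9.03787423e-05,  1.98876766e-03, -9.99998018e-01]]), 'wrist_force': array([0.7818487 , 0.59281045, 0.05136464]), 'moment': array([ 0.044741  , -0.05569178,  0.03232665]), 'gripper_force': 0.0, 'gripper_width': 1.0034985794339975}
```

View pics/scene.png

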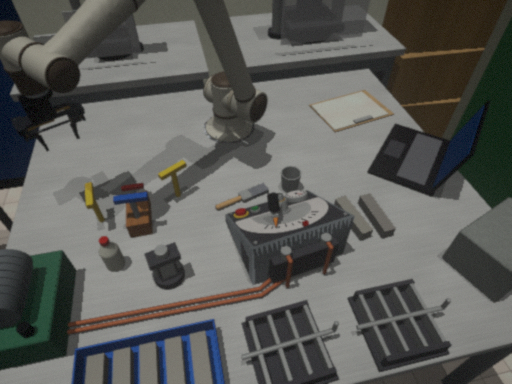

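View pics/side.png

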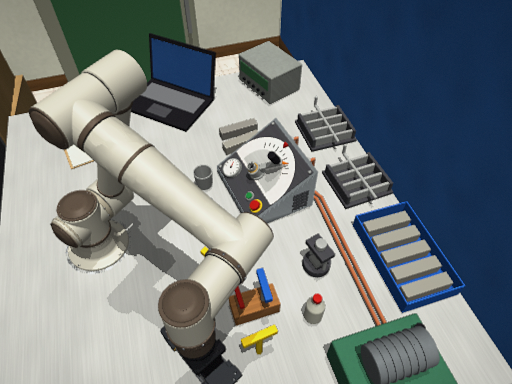

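Scene: the desk's dial is at about (290,215), with the block and a blue handle at (130,197). Yellow decoys are at (90,195) and (173,170). Side: dial at (265,165), red tab about (285,146), knob about (275,157), blue handle (264,285), red handle (239,297), yellow at (260,337) and (205,251). The blue-handled key in the wooden block beside the small red key is the one meant. I'll confirm that in a crop.

Run:
```python
import cv2,numpy as np
a=cv2.imread("pics/scene.png");b=cv2.imread("pics/side.png")
f=lambda im,x,y,w,h:cv2.resize(im[y:y+h,x:x+w],(400,300),interpolation=cv2.INTER_CUBIC)
o=np.vstack([np.hstack([f(a,220,175,140,105),f(b,215,115,120,90)]),np.hstack([f(a,70,145,120,90),f(b,215,255,100,75)])])
cv2.imwrite("pics/crop.png",o)
```

```text
(no output)
```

View pics/crop.png

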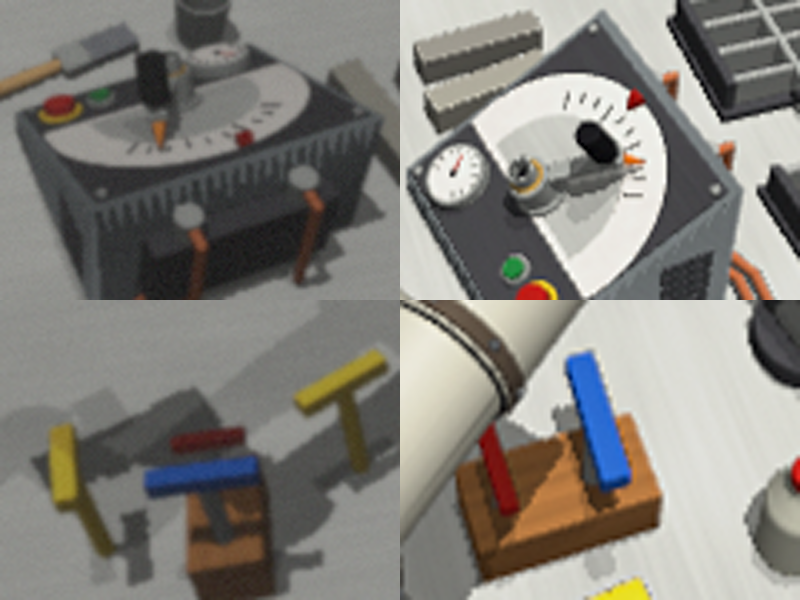

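Confirmed: the blue handle (scene (131,197), side (264,284)) stands in the wooden block next to the small red key; the yellow ones stand outside it. The orange pointer is at side (288,163) and the red tab at side (284,147), towards +y, so the lever must turn counter-clockwise. Next I triangulate.

```bash
cat > h.py <<'E'
import cv2,numpy as np
from station import r
def P(n): p=r.camera_params(n);return p["camera_matrix"]@p["extrinsics"][:3]
def tri(a,b,n1="scene",n2="side"):
    X=cv2.triangulatePoints(P(n1),P(n2),np.array(a,float).reshape(2,1),np.array(b,float).reshape(2,1));return (X[:3]/X[3]).ravel()
def proj(n,X,p=None):
    v=(P(n) if p is None else p)@np.r_[X,1];return v[:2]/v[2]
def plane(px,n0,d,p):  # ray onto n0.X=d, p=camera_params dict
    K,E=p["camera_matrix"],p["extrinsics"];R,t=E[:3,:3],E[:3,3];c=-R.T@t
    v=R.T@np.linalg.inv(K)@np.r_[px,1];return c+v*(d-n0@c)/(n0@v)
E
python3 - <<'E'
from h import *
L=dict(knob=((273.6,203),(274.1,157.9)),ptr=((275.3,226.5),(288,163)),tab=((305.8,223),(284.5,146)),cR=((255,242.2),(309.2,171.4)),cL=((346,214.5),(275,123.4)),blue=((130.6,197),(264.5,283.7)),screw=((283,201),(251.3,166)),
 b1=((70+150/3.333,145+172/3.333),(215+178/4,255+55/4)),) 
for k,v in L.items():
    X=tri(*v);print(k,np.round(X,4),np.round(proj("scene",X)-v[0],1),np.round(proj("side",X)-v[1],1))
print(r.camera_params("wrist"))
s=r.sense();R=s["ee_rot"];E=r.camera_params("wrist")["extrinsics"]
print("cam in tool R",np.round(R.T@E[:3,:3].T,3), R.T@(-E[:3,:3].T@E[:3,3]-s["tcp_pos"]))
E
```

```text
knob [0.6374 0.0208 0.2026] [-0.1  0.1] [-0.1 -0.1]
ptr [0.6881 0.0148 0.1652] [ 0.3 -0.4] [0.2 0.2]
tab [0.7022 0.0941 0.1709] [-0.6  0.7] [-0.3 -0.5]
cR [ 0.7367 -0.0537  0.1793] [ 0.2 -0.2] [0.1 0.1]
cL [0.7058 0.2072 0.1801] [-0.7  0.9] [-0.4 -0.6]
blue [ 0.4707 -0.3776  0.1453] [-0.3  0.3] [-0.2 -0.2]
screw [0.5731 0.0715 0.1293] [ 0.2 -0.3] [0.1 0.2]
b1 [ 0.4782 -0.3838  0.1994] [ 8.4 -9.7] [8.4 6.9]
{'camera_matrix': array([[309.70508212,   0.        , 254.15305965],
       [  0.        , 309.70508212, 191.31022735],
       [  0.        ,   0.        ,   1.        ]]), 'extrinsics': array([[-0.41298427,  0.91073617,  0.00190369,  0.62473649],
       [ 0.86857391,  0.39323491,  0.30157199, -0.03675869],
       [ 0.27390392,  0.12619798, -0.95344151,  0.39235957],
       [ 0.        ,  0.        ,  0.        ,  1.        ]])}
cam in tool R [[ 0.    -0.953 -0.302]
 [ 1.     0.    -0.   ]
 [ 0.    -0.302  0.953]] [ 0.08335718 -0.00069389 -0.17932444]
```

```bash
cat >> h.py <<'E'
from scipy.spatial.transform import Rotation as Ro
def goal(R,p,N=None,s=None):
    s=s or r.sense();R0=s["ee_rot"];w=Ro.from_matrix(R0.T@R).as_rotvec();d=R0.T@(np.array(p)-s["tcp_pos"])
    N=N or int(max(np.ceil(np.linalg.norm(w)/.115),np.ceil(np.linalg.norm(d)/.038),1))
    S=Ro.from_rotvec(w/N).as_matrix();M=sum(np.linalg.matrix_power(S,k) for k in range(N));v=np.linalg.solve(M,d)
    print(N,"rows: turn",np.round(w/N,4).tolist(),"shift",np.round(v,4).tolist())
def frame(psi):
    c,s=np.cos(psi),np.sin(psi);ex=np.array([c,s,0]);n=np.array([-.5*c,-.5*s,.8660254]);y=np.array([-s,c,0]);u=np.cross(y,n);return u,y,n  # u up-slope
def toolR(x,z):
    x=x-z*(x@z);x/=np.linalg.norm(x);return np.stack([x,np.cross(z,x),z],1)
E
python3 - <<'E'
from h import *
u,y,n=frame(np.radians(6.8));print(u,y,n)
cm=np.array([.7213,.0768,.1797]); piv=cm-u*(.0797/.5);print("piv",piv, "screw est",piv+.06*n)
goal(toolR(-u,-n),piv+.115*u+.15*n)
E
```

```text
[0.85993335 0.10254084 0.5       ] [-0.11840397  0.99296551  0.        ] [-0.49648275 -0.05920198  0.8660254 ]
piv [0.58422662 0.06045499 0.1       ] screw est [0.55443766 0.05690287 0.15196152]
20 rows: turn [0.0041, -0.026, 0.015] shift [-0.0263, 0.0255, 0.002]
```

Emit:
drive_tool:
  steps: [0, 0, 0, 0, 0, -0.04, 1, 0.004, -0.026, 0.015, -0.026, 0.0255, 0.002, 1, 0.004, -0.026, 0.015, -0.026, 0.0255, 0.002, 1, 0.004, -0.026, 0.015, -0.026, 0.0255, 0.002, 1, 0.004, -0.026, 0.015, -0.026, 0.0255, 0.002, 1, 0.004, -0.026, 0.015, -0.026, 0.0255, 0.002, 1, 0.004, -0.026, 0.015, -0.026, 0.0255, 0.002, 1, 0.004, -0.026, 0.015, -0.026, 0.0255, 0.002, 1, 0.004, -0.026, 0.015, -0.026, 0.0255, 0.002, 1, 0.004, -0.026, 0.015, -0.026, 0.0255, 0.002, 1]

```text
time_s: 0.93
tcp_pos: [0.3949, -0.2695, 0.2493]
ee_rot: [[-0.931, -0.283, 0.23], [-0.279, 0.959, 0.049], [-0.235, -0.019, -0.972]]
wrist_force: [1.0, 0.6, -0.1]
gripper_width: 0.999
gripper_force: 0.0
```

Emit:
drive_tool:
  steps: [0.004, -0.026, 0.015, -0.026, 0.0255, 0.002, 1, 0.004, -0.026, 0.015, -0.026, 0.0255, 0.002, 1, 0.004, -0.026, 0.015, -0.026, 0.0255, 0.002, 1, 0.004, -0.026, 0.015, -0.026, 0.0255, 0.002, 1, 0.004, -0.026, 0.015, -0.026, 0.0255, 0.002, 1, 0.004, -0.026, 0.015, -0.026, 0.0255, 0.002, 1, 0.004, -0.026, 0.015, -0.026, 0.0255, 0.002, 1, 0.004, -0.026, 0.015, -0.026, 0.0255, 0.002, 1, 0.004, -0.026, 0.015, -0.026, 0.0255, 0.002, 1, 0.004, -0.026, 0.015, -0.026, 0.0255, 0.002, 1]

```text
time_s: 1.77
tcp_pos: [0.5834, 0.0345, 0.3167]
ee_rot: [[-0.87, -0.133, 0.474], [-0.119, 0.991, 0.061], [-0.478, -0.003, -0.878]]
wrist_force: [0.7, -1.2, 0.2]
gripper_width: 1.0
gripper_force: 0.0
```

Emit:
drive_tool:
  steps: [0.004, -0.026, 0.015, -0.026, 0.0255, 0.002, 1, 0, 0, 0, 0, 0, 0.0, 1, 0, 0, 0, 0, 0, 0, 1]

```text
time_s: 2.02
tcp_pos: [0.6034, 0.0626, 0.3262]
ee_rot: [[-0.86, -0.121, 0.495], [-0.105, 0.993, 0.06], [-0.499, -0.0, -0.867]]
wrist_force: [-0.1, -0.5, -0.9]
gripper_width: 1.0
gripper_force: 0.0
```

Run:
```python
from h import *
s=r.sense();print(s["time_s"],s["tcp_pos"],np.round(s["ee_rot"],3).tolist(),np.round(s["joints"],1))
import pickle
p=r.camera_params("wrist");im=r.capture("wrist");pickle.dump((p,im),open("w1.pkl","wb"));cv2.imwrite("pics/w1.png",cv2.resize(im,(768,576),interpolation=cv2.INTER_CUBIC))
```

```text
2.0167 [0.60341567 0.06259466 0.32624743] [[-0.86, -0.121, 0.495], [-0.105, 0.993, 0.06], [-0.499, -0.0, -0.867]] [  25.9    1.1  -20.6   14.4  -40.7 -117.6]
```

View pics/w1.png

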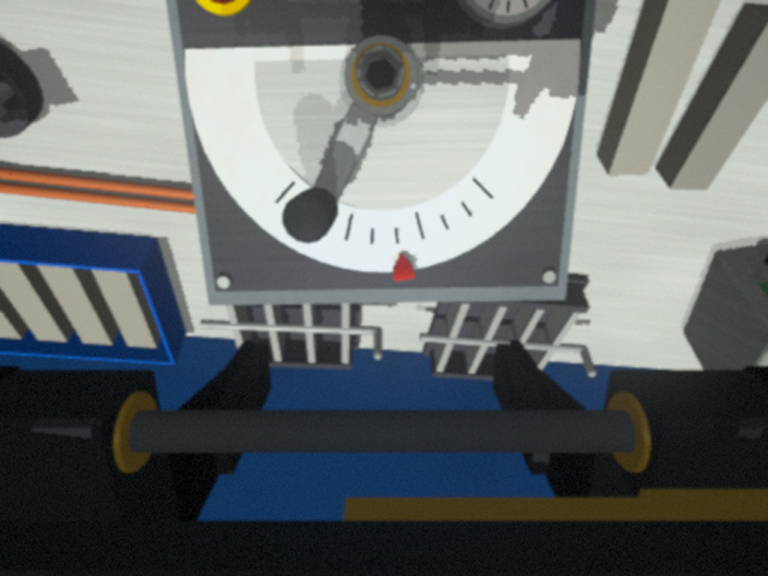

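Wrist view (768×576 picture): socket centre (382,72), knob top (309,215), red tab inner tip (402,254), panel corner screws (223,282) and (549,276). The lever lies to the desk's right of the tab.

```bash
cat > m.py <<'E'
from h import *;import pickle
def console(p,sock,cR,cL,k):
    psi=np.radians(6.8);z=np.array([0,0,1.])
    m=plane(sock,z,.152,p)
    for i in range(5):
        u,y,n=frame(psi);piv=m-.06*n;a=plane(cR,n,n@piv+.001,p);b=plane(cL,n,n@piv+.001,p);d=b-a;psi=psi+np.arctan2(-(d@u),d@y)*1.0/ .866
    return psi,piv,a,b
E
python3 - <<'E'
from m import *
p,im=pickle.load(open("w1.pkl","rb"))
g=im.astype(int);B,G,R=g[...,0],g[...,1],g[...,2]
red=((R>90)&(R>2*G)&(R>2*B)).astype(np.uint8);N,l,st,c=cv2.connectedComponentsWithStats(red);print([(st[i].tolist(),c[i].round(1).tolist()) for i in range(1,N) if st[i,4]>20])
cs=[]
gray=cv2.cvtColor(im,cv2.COLOR_BGR2GRAY)
for x,y in((149,188),(366,184)):
    w=gray[y-9:y+10,x-9:x+10].astype(float);w=np.clip(w-110,0,None)
    Y,X=np.mgrid[-9:10,-9:10];w[(X**2+Y**2)>64]=0;cs.append((x+(w*X).sum()/w.sum(),y+(w*Y).sum()/w.sum()))
print(cs)
psi,piv,a,b=console(p,(254.7,48),*cs,0);u,y,n=frame(psi)
print("psi",np.degrees(psi),"piv",piv,"corners u,y:",[( (q-piv)@u,(q-piv)@y) for q in(a,b)])
def ang(px,h):
    X=plane(px,n,n@piv+h,p)-piv;a,b=X@u,X@y;return np.degrees(np.arctan2(a,b))-45,np.hypot(a,b)
print("knob",ang((206,143.5),.097),"tab tip",ang((268,168.5),.007),"tab c",ang((268.8,177.5),.012))
for nm in("scene","side"):
    print(nm,[proj(nm,q).round(1).tolist() for q in (piv+.06*n,)])
E
```

```text
[([263, 171, 13, 16, 145], [268.5, 179.9])]
[(np.float64(148.2382914137034), np.float64(188.3727233304423)), (np.float64(366.144342893161), np.float64(184.65773715726442))]
psi 8.369404523956394 piv [0.59226392 0.06183481 0.10003848] corners u,y: [(np.float64(0.14979596892488548), np.float64(-0.13686308932238034)), (np.float64(0.14979596906135645), np.float64(0.13374452711082288))]
knob (np.float64(73.69952729548433), np.float64(0.09214298944296867)) tab tip (np.float64(39.211955197951454), np.float64(0.1263496504936804)) tab c (np.float64(39.32640086262214), np.float64(0.13621143232332028))
scene [[278.2, 193.9]]
side [[249.7, 165.3]]
```

```bash
cat >> m.py <<'E'
psi,piv=np.radians(8.37),np.array([.5923,.0618,.1])
u,y,n=frame(psi)
dr=lambda a:np.cos(np.radians(a+45))*y+np.sin(np.radians(a+45))*u
E
python3 - <<'E'
from m import *
d=dr(73.7);goal(toolR(-d,-n),piv+.095*d+.130*n)
E
```

```text
5 rows: turn [-0.0026, 0.0003, 0.0956] shift [0.0058, -0.0102, 0.0122]
```

Emit:
drive_tool:
  steps: [-0.0026, 0, 0.0956, 0.0058, -0.0102, 0.0122, 1, -0.0026, 0, 0.0956, 0.0058, -0.0102, 0.0122, 1, -0.0026, 0, 0.0956, 0.0058, -0.0102, 0.0122, 1, -0.0026, 0, 0.0956, 0.0058, -0.0102, 0.0122, 1, -0.0026, 0, 0.0956, 0.0058, -0.0102, 0.0122, 1, 0, 0, 0, 0, 0, 0, 1, 0, 0, 0, 0, 0, 0, 1]

```text
time_s: 2.65
tcp_pos: [0.6059, 0.016, 0.2547]
ee_rot: [[-0.82, 0.284, 0.497], [0.365, 0.928, 0.071], [-0.441, 0.239, -0.865]]
wrist_force: [0.6, 0.2, 0.9]
gripper_width: 0.998
gripper_force: 0.0
```

Run:
```python
from m import *
d=dr(73.7);goal(toolR(-d,-n),piv+.095*d+.073*n,4)
im=r.capture("wrist");cv2.imwrite("pics/w2.png",im)
```

```text
4 rows: turn [-0.0002, 0.0007, 0.0] shift [0.0002, 0.0004, 0.0144]
```

View pics/w2.png

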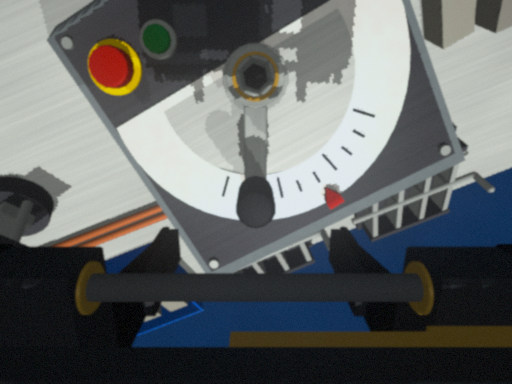

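The knob (256,205) is centred between the fingers and the lever runs straight up the picture. The tool is aligned, so I go down, grip and check.

Emit:
drive_tool:
  steps: [0, 0.0007, 0, 0.0002, 0.0004, 0.0144, 1, 0, 0.0007, 0, 0.0002, 0.0004, 0.0144, 1, 0, 0.0007, 0, 0.0002, 0.0004, 0.0144, 1, 0, 0.0007, 0, 0.0002, 0.0004, 0.0144, 1, 0, 0, 0, 0, 0, 0, 0.2, 0, 0, 0, 0, 0, 0, 0.2, 0, 0, 0, 0, 0, 0, 0.2, 0, 0, 0, 0, 0, 0, 0.2, 0, 0, 0, 0, 0, 0, 0.2, 0, 0, 0, 0, 0, 0, 0.2]

```text
time_s: 3.53
tcp_pos: [0.6352, 0.0235, 0.2066]
ee_rot: [[-0.82, 0.283, 0.497], [0.365, 0.928, 0.074], [-0.44, 0.242, -0.865]]
wrist_force: [-0.4, -0.5, 0.5]
gripper_width: 0.633
gripper_force: 0.0
```

Run:
```python
from m import *
s=r.sense();q=s["tcp_pos"]-piv;print(s["gripper_width"],s["gripper_force"],s["wrist_force"],q@n,q@u,q@y,"ang",np.degrees(np.arctan2(q@u,q@y))-45,np.hypot(q@u,q@y))
a=np.degrees(np.arctan2(q@u,q@y))-45
r0=np.hypot(q@u,q@y)
d=dr(39.2);goal(toolR(-d,-n),piv+r0*d+(q@n)*n,12)
```

```text
0.6327895957765998 0.0 [-0.43336585 -0.50028828  0.49113504] 0.07392209174394802 0.08520504683380938 -0.04413916538420296 ang 72.3857212524913 0.09595918886050293
12 rows: turn [0.0001, 0.0002, -0.0502] shift [0.0002, 0.0046, 0.0]
```

Emit:
drive_tool:
  steps: [0, 0, 0, 0, 0, 0, 0.2, 0, 0, 0, 0, 0, 0, 0.2, 0, 0, 0, 0, 0, 0, 0.2, 0, 0, 0, 0, 0, 0, 0.2, 0, 0, 0, 0, 0, 0, 0.2, 0, 0, 0, 0, 0, 0, 0.2, 0, 0, 0, 0, 0, 0, 0.2]

```text
time_s: 4.12
tcp_pos: [0.6345, 0.0218, 0.2051]
ee_rot: [[-0.821, 0.285, 0.494], [0.365, 0.928, 0.071], [-0.438, 0.239, -0.867]]
wrist_force: [-0.3, -5.6, 0.8]
gripper_width: 0.33
gripper_force: 30.0
```

Run:
```python
from m import *
s=r.sense();q=s["tcp_pos"]-piv;print(s["gripper_width"],s["gripper_force"],s["wrist_force"],q@n,q@u,q@y,"ang",np.degrees(np.arctan2(q@u,q@y))-45,np.hypot(q@u,q@y))
r0=np.hypot(q@u,q@y)
d=dr(39.2);goal(toolR(-d,-n),piv+r0*d+(q@n)*n,14)
```

```text
0.330182709469743 30.00052034854889 [-0.33751415 -5.57926548  0.76636351] 0.07310665468984562 0.08365380948308221 -0.04572558372423412 ang 73.66123315455003 0.09533513962833305
14 rows: turn [-0.0001, -0.0, -0.0431] shift [0.0001, 0.0041, -0.0]
```

Emit:
drive_tool:
  steps: [0, 0, -0.043, 0.0001, 0.0041, 0, 0.2, 0, 0, -0.043, 0.0001, 0.0041, 0, 0.2, 0, 0, -0.043, 0.0001, 0.0041, 0, 0.2, 0, 0, -0.043, 0.0001, 0.0041, 0, 0.2, 0, 0, -0.043, 0.0001, 0.0041, 0, 0.2, 0, 0, -0.043, 0.0001, 0.0041, 0, 0.2, 0, 0, -0.043, 0.0001, 0.0041, 0, 0.2, 0, 0, -0.043, 0.0001, 0.0041, 0, 0.2, 0, 0, -0.043, 0.0001, 0.0041, 0, 0.2, 0, 0, -0.043, 0.0001, 0.0041, 0, 0.2]

```text
time_s: 4.95
tcp_pos: [0.6384, 0.061, 0.2107]
ee_rot: [[-0.866, -0.082, 0.493], [-0.055, 0.996, 0.07], [-0.497, 0.033, -0.867]]
wrist_force: [1.3, -7.5, 0.4]
gripper_width: 0.33
gripper_force: 30.0
```

Emit:
drive_tool:
  steps: [0, 0, -0.043, 0.0001, 0.0041, 0, 0.2, 0, 0, -0.043, 0.0001, 0.0041, 0, 0.2, 0, 0, -0.043, 0.0001, 0.0041, 0, 0.2, 0, 0, -0.043, 0.0001, 0.0041, 0, 0.2, 0, 0, 0, 0, 0, 0, 0.2, 0, 0, 0, 0, 0, 0, 0.2]

```text
time_s: 5.45
tcp_pos: [0.6357, 0.0778, 0.2105]
ee_rot: [[-0.839, -0.229, 0.493], [-0.224, 0.972, 0.07], [-0.496, -0.052, -0.867]]
wrist_force: [-0.2, -5.2, 0.8]
gripper_width: 0.33
gripper_force: 30.0
```

Run:
```python
from m import *
s=r.sense();q=s["tcp_pos"]-piv;print(s["gripper_width"],s["gripper_force"],s["wrist_force"],q@n,q@u,q@y,"ang",np.degrees(np.arctan2(q@u,q@y))-45,np.hypot(q@u,q@y))
p=r.camera_params("wrist");im=r.capture("wrist");pickle.dump((p,im),open("w3.pkl","wb"))
cv2.imwrite("pics/w3.png",cv2.resize(im,(768,576),interpolation=cv2.INTER_CUBIC))
```

```text
0.3298291225876919 30.000671446323395 [-0.2437666  -5.20349387  0.79314895] 0.07305749584983942 0.0943967317649343 0.009482501900463899 ang 39.26366974545367 0.09487181251664403
```

View pics/w3.png

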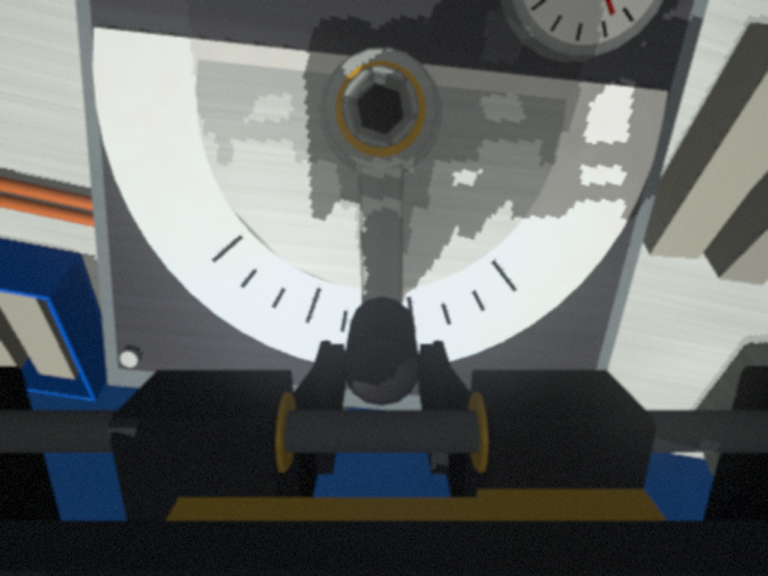

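Emit:
drive_tool:
  steps: [0, 0, 0, 0, 0, 0, 0.7, 0, 0, 0, 0, 0, 0, 0.7, 0, 0, 0, 0, 0, 0, 0.7, 0, 0, 0, 0, 0, 0, 0.7, 0, 0, 0, 0, 0, 0, 0.7, 0, 0, 0, 0, 0, -0.02, 0.7, 0, 0, 0, 0, 0, -0.03, 0.7, 0, 0, 0, -0.015, 0, -0.03, 0.5, 0, 0, 0, -0.025, 0, 0, 0.5, 0, 0, 0, 0, 0, 0, 0.5]

```text
time_s: 6.33
tcp_pos: [0.6344, 0.085, 0.3067]
ee_rot: [[-0.831, -0.232, 0.505], [-0.224, 0.971, 0.078], [-0.509, -0.049, -0.86]]
wrist_force: [0.2, -0.3, 0.1]
gripper_width: 0.563
gripper_force: 0.0
```

Emit:
drive_tool:
  steps: [0, 0, 0, -0.01, 0, 0, 0.5, 0, 0, 0, 0, 0, 0, 0.5, 0, 0, 0, 0, 0, 0, 0.5]

```text
time_s: 6.58
tcp_pos: [0.6385, 0.0851, 0.3044]
ee_rot: [[-0.838, -0.231, 0.495], [-0.224, 0.972, 0.073], [-0.497, -0.05, -0.866]]
wrist_force: [-0.0, 0.4, -0.2]
gripper_width: 0.503
gripper_force: 0.0
```

Run:
```python
from m import *
p=r.camera_params("wrist");im=r.capture("wrist");pickle.dump((p,im),open("w4.pkl","wb"))
a=cv2.resize(im[:,106:406],(500,640))[:600]
o=np.hstack([cv2.resize(im[20:280,130:390],(500,500),interpolation=cv2.INTER_CUBIC),cv2.resize(im[30:110,214:294],(300,300),interpolation=cv2.INTER_CUBIC).repeat(1,0) if 0 else np.vstack([cv2.resize(im[30:105,216:291],(300,300),interpolation=cv2.INTER_CUBIC),np.zeros((200,300,3),np.uint8)])])
cv2.imwrite("pics/w4.png",o)
```

```text
(no output)
```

View pics/w4.png

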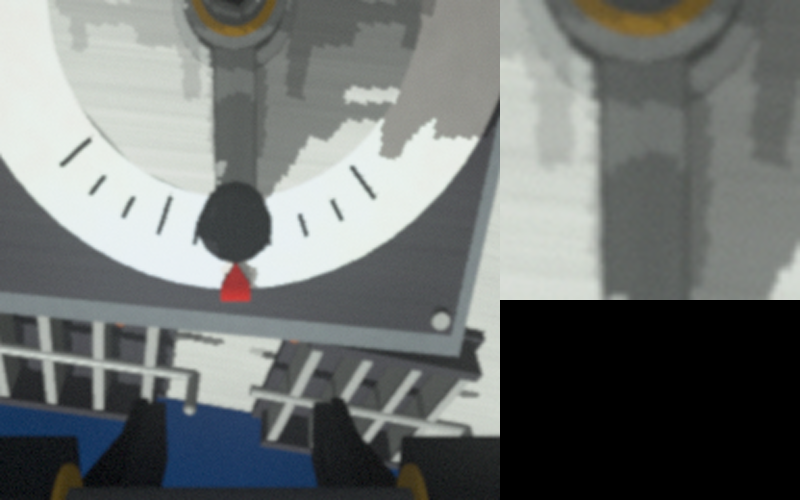

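The red tab's tip (236,263), the knob (236,222) and the arm axis (235,60–170) lie on one line in the crop, so the lever is at the tab to within a degree. Next: bar direction, hex angle and the move to the block.

Run:
```python
from m import *
z=np.array([0,0,1.]);ps=r.camera_params("side")
a,b=plane((260,268.8),z,.15,ps),plane((268.8,301.2),z,.15,ps);print("bar",a,b,np.linalg.norm(a-b),np.degrees(np.arctan2(*(a-b)[1::-1])))
p,im=pickle.load(open("w3.pkl","rb"))
# rectified socket patch at mouth and floor planes, 0.1mm/px, right=+y... axes: col=y, row=u
for h,nm in((.06,"m"),(.046,"f")):
    c=piv+h*n;Pm=p["camera_matrix"]@p["extrinsics"][:3]
    k=[(-.02,-.02),(.02,-.02),(.02,.02),(-.02,.02)]
    src=np.float32([proj(0,c+i*y+j*u,Pm) for i,j in k]);H=cv2.getPerspectiveTransform(src,np.float32([(i*1e4+200,j*1e4+200) for i,j in k]))
    cv2.imwrite(f"sock_{nm}.png",cv2.warpPerspective(im,H,(400,400),flags=cv2.INTER_CUBIC))
print(r.sense()["joints"].round(1))
m=(a+b)/2;d=(a-b);d[2]=0;d/=np.linalg.norm(d)
for sg in(1,-1):
    R=toolR(sg*d,-z);goal(R,np.r_[m[:2],.28]-.05*R[:,0])
```

```text
bar [ 0.47269709 -0.33257411  0.15      ] [ 0.46497565 -0.43328355  0.15      ] 0.10100501007160605 85.61568495286228
[  26.     5.7  -18.7   14.3  -37.6 -111.1]
17 rows: turn [0.0268, 0.0237, 0.1085] shift [-0.0118, -0.0355, 0.0027]
12 rows: turn [-0.0308, 0.0348, -0.1015] shift [0.037, -0.0144, -0.0071]
```

Emit:
drive_tool:
  steps: [-0.031, 0.035, -0.1, 0.037, -0.0144, -0.007, 0.6, -0.031, 0.035, -0.1, 0.037, -0.0144, -0.007, 0.6, -0.031, 0.035, -0.1, 0.037, -0.0144, -0.007, 0.6, -0.031, 0.035, -0.1, 0.037, -0.0144, -0.007, 0.6, -0.031, 0.035, -0.1, 0.037, -0.0144, -0.007, 0.6, -0.031, 0.035, -0.1, 0.037, -0.0144, -0.007, 0.6, -0.031, 0.035, -0.1, 0.037, -0.0144, -0.007, 0.6, -0.031, 0.035, -0.1, 0.037, -0.0144, -0.007, 0.6, -0.031, 0.035, -0.1, 0.037, -0.0144, -0.007, 0.6, -0.031, 0.035, -0.1, 0.037, -0.0144, -0.007, 0.6]

```text
time_s: 7.47
tcp_pos: [0.4601, -0.2261, 0.2659]
ee_rot: [[-0.356, -0.929, 0.099], [-0.929, 0.364, 0.074], [-0.105, -0.065, -0.992]]
wrist_force: [1.2, 1.4, 0.5]
gripper_width: 0.601
gripper_force: 0.0
```

Emit:
drive_tool:
  steps: [-0.031, 0.035, -0.1, 0.037, -0.0144, -0.007, 0.6, -0.031, 0.035, -0.1, 0.037, -0.0144, -0.007, 0.6, 0, 0, 0, 0, 0, 0, 0.6, 0, 0, 0, 0, 0, 0, 0.6]

```text
time_s: 7.8
tcp_pos: [0.4645, -0.3055, 0.2734]
ee_rot: [[-0.175, -0.984, 0.02], [-0.984, 0.176, 0.025], [-0.028, -0.016, -0.999]]
wrist_force: [-0.5, 0.6, -1.0]
gripper_width: 0.602
gripper_force: 0.0
```

Run:
```python
from m import *
s=r.sense();print(s["tcp_pos"],s["joints"].round(1),s["ee_rot"].round(3).tolist())
p=r.camera_params("wrist");im=r.capture("wrist");pickle.dump((p,im),open("w5.pkl","wb"))
g=im.astype(int);B,G,R=g[...,0],g[...,1],g[...,2]
m=((B>90)&(B>1.7*R)&(B>1.25*G)).astype(np.uint8);N,l,st,c=cv2.connectedComponentsWithStats(m)
for i in range(1,N):
    if st[i,4]>100:
        pts=np.argwhere(l==i)[:,::-1].astype(np.float32);print(st[i],cv2.minAreaRect(pts))
o=np.hstack([cv2.resize(im,(500,375)),np.zeros((375,300,3),np.uint8)]);o[:300,500:]=cv2.resize(cv2.imread("sock_m.png"),(300,300));
cv2.imwrite("pics/w5.png",o)
```

```text
[ 0.4645154  -0.30549474  0.27337944] [-17.7  12.8  -2.3  -1.8 -74.2   8. ] [[-0.175, -0.984, 0.02], [-0.984, 0.176, 0.025], [-0.028, -0.016, -0.999]]
[ 222   45   36  110 2454] ((240.13539123535156, 99.98841857910156), (109.48157501220703, 23.320100784301758), 81.74057006835938)
```

View pics/w5.png

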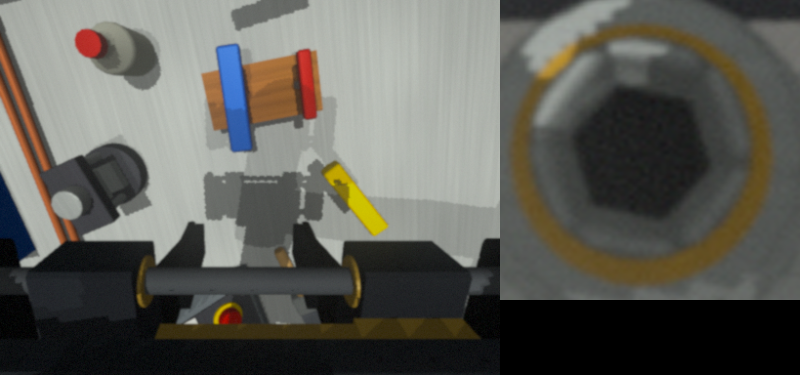

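Picture: blue bar at (234,98) with the small red bar at (307,85) in the same block, and a yellow decoy outside at (355,200). The socket hexagon (right) is clear; its corners lie roughly 12° off the desk's y axis, mod 60.

Run:
```python
from m import *
z=np.array([0,0,1.])
for f in("sock_m.png","sock_f.png"):
    g=cv2.GaussianBlur(cv2.cvtColor(cv2.imread(f),cv2.COLOR_BGR2GRAY),(0,0),3)
    for t in (45,55,65):
        cs,_=cv2.findContours(((g<t)*255).astype(np.uint8),0,1);cs=[k for k in cs if abs(cv2.moments(k)["m00"])>1000 and cv2.pointPolygonTest(k,(195,200),False)>0]
        if not cs: continue
        k=cs[0];M=cv2.moments(k);q=k[:,0]-np.array([M["m10"],M["m01"]])/M["m00"];th=np.arctan2(q[:,1],q[:,0]);rr=np.hypot(*q.T)
        o=np.argsort(th);tt=np.linspace(-np.pi,np.pi,720,endpoint=False);R=np.interp(tt,th[o],rr[o],period=2*np.pi)
        F=(R*np.exp(-6j*tt)).sum();print(f,t,M["m00"],"centre",np.array([M["m10"],M["m01"]])/M["m00"],"vertex",np.degrees(-(-np.angle(F)))/-6%60, abs(F)/R.sum(), np.degrees(-np.angle(F)/6)%60)
p,im=pickle.load(open("w5.pkl","rb"))
box=cv2.boxPoints(((240.135,99.988),(109.48,23.32),81.74));X=np.array([plane(b,z,.15,p) for b in box]);print(X.round(4).tolist())
e=[np.linalg.norm(X[1]-X[0]),np.linalg.norm(X[2]-X[1])];print(e);d=(X[1]-X[0]) if e[0]>e[1] else X[2]-X[1];d/=np.linalg.norm(d);d*=-np.sign(d[1])
c=X.mean(0);print("bar centre",c,"deg",np.degrees(np.arctan2(d[1],d[0])))
goal(toolR(d,-z),np.r_[c[:2],.19]);goal(toolR(d,-z),np.r_[c[:2],.14])
```

```text
sock_m.png 45 22327.0 centre [188.58710679 202.76380615] vertex 12.2779263428161 0.02692471572738326 12.2779263428161
sock_m.png 55 24911.5 centre [188.64650864 202.84983508] vertex 12.048289890414202 0.025848447412201474 12.048289890414202
sock_m.png 65 32669.5 centre [195.86996026 198.89486626] vertex 8.136088260190295 0.020458878349579476 8.136088260190295
sock_f.png 45 25728.5 centre [187.07057025 194.19973959] vertex 12.281854776285329 0.026817570592561783 12.281854776285329
sock_f.png 55 28656.0 centre [187.14578099 194.30506119] vertex 12.117484021060022 0.02594160972581603 12.117484021060022
sock_f.png 65 37548.0 centre [194.91438958 189.77246014] vertex 7.886887326220417 0.020624329527456905 7.886887326220417
[[0.475, -0.4284, 0.15], [0.4543, -0.4274, 0.15], [0.4572, -0.3296, 0.15], [0.4802, -0.3302, 0.15]]
[np.float64(0.0206416846945957), np.float64(0.09789486579920839)]
bar centre [ 0.46668233 -0.37890605  0.15      ] deg -91.66469932844767
3 rows: turn [-0.0061, 0.0091, -0.0488] shift [0.0251, -0.0036, 0.0275]
5 rows: turn [-0.0037, 0.0055, -0.0293] shift [0.0152, -0.0019, 0.0265]
```

Emit:
drive_tool:
  steps: [-0.006, 0.009, -0.044, 0.025, -0.0036, 0.0275, 0.6, -0.006, 0.009, -0.044, 0.025, -0.0036, 0.0275, 0.6, -0.006, 0.009, -0.044, 0.025, -0.0036, 0.0275, 0.6, 0, 0, 0, 0, 0, 0, 0.6, 0, 0, 0, 0, 0, 0, 0.6]

```text
time_s: 8.27
tcp_pos: [0.466, -0.3778, 0.1894]
ee_rot: [[-0.042, -0.999, -0.002], [-0.999, 0.042, 0.001], [-0.001, 0.002, -1.0]]
wrist_force: [0.1, -0.5, 0.8]
gripper_width: 0.594
gripper_force: 0.0
```

Run:
```python
from m import *
z=np.array([0,0,1.])
s=r.sense();print(s["tcp_pos"],s["ee_rot"].round(3).tolist())
p=r.camera_params("wrist");im=r.capture("wrist");g=im.astype(int);B,G,R=g[...,0],g[...,1],g[...,2]
m=((B>80)&(B>1.7*R)&(B>1.25*G)).astype(np.uint8);N,l,st,c=cv2.connectedComponentsWithStats(m);i=1+np.argmax(st[1:,4]);print(st[i])
bx=cv2.boxPoints(cv2.minAreaRect(np.argwhere(l==i)[:,::-1].astype(np.float32)));X=np.array([plane(b,z,.15,p) for b in bx]);print(bx.round(0).tolist(),[(s["ee_rot"].T@(x-s["tcp_pos"])).round(4).tolist() for x in X])
cen=np.array([.4675,-.380,.14]);a=np.radians(-92.3);goal(toolR(np.array([np.cos(a),np.sin(a),0]),-z),cen)
```

```text
[ 0.46603602 -0.37775055  0.18942885] [[-0.042, -0.999, -0.002], [-0.999, 0.042, 0.001], [-0.001, 0.002, -1.0]]
[ 239  140   29  107 2572]
[[239.0, 140.0], [267.0, 140.0], [267.0, 246.0], [239.0, 246.0]] [[0.0527, -0.011, 0.0393], [0.0527, 0.0087, 0.0394], [-0.0302, 0.0098, 0.0395], [-0.0302, -0.0122, 0.0394]]
2 rows: turn [-0.0009, -0.0004, -0.0006] shift [0.001, -0.0002, 0.0258]
```

Emit:
drive_tool:
  steps: [0, 0, 0, 0, -0.0005, 0.025, 0.6, 0, 0, 0, 0, -0.0005, 0.0245, 0.6, 0, 0, 0, 0, 0, 0, 0.1, 0, 0, 0, 0, 0, 0, 0.1, 0, 0, 0, 0, 0, 0, 0.1, 0, 0, 0, 0, 0, 0, 0.1, 0, 0, 0, 0, 0, 0, 0.1, 0, 0, 0, 0, 0, 0, 0.1, 0, 0, 0, 0, 0, 0, 0.1, 0, 0, 0, 0, 0, 0, 0.1]

```text
time_s: 9.15
tcp_pos: [0.4686, -0.379, 0.1425]
ee_rot: [[-0.042, -0.999, 0.003], [-0.999, 0.042, -0.001], [0.001, -0.003, -1.0]]
wrist_force: [0.3, -0.1, -0.5]
gripper_width: 0.128
gripper_force: 0.0
```

Emit:
drive_tool:
  steps: [0, 0, 0, 0, 0, 0, 0.1, 0, 0, 0, 0, 0, 0, 0.1]

```text
time_s: 9.32
tcp_pos: [0.4684, -0.379, 0.142]
ee_rot: [[-0.042, -0.999, 0.002], [-0.999, 0.042, -0.001], [0.001, -0.002, -1.0]]
wrist_force: [-0.5, 0.5, -0.6]
gripper_width: 0.106
gripper_force: 0.0
```

Run:
```python
from m import *
s=r.sense();print(s["tcp_pos"],s["ee_rot"].round(3).tolist(),s["gripper_width"],s["gripper_force"],s["wrist_force"],s["moment"])
```

```text
[ 0.46844382 -0.37896369  0.1420197 ] [[-0.042, -0.999, 0.002], [-0.999, 0.042, -0.001], [0.001, -0.002, -1.0]] 0.10637284923481707 0.0 [-0.47124612  0.52502297 -0.62464916] [ 0.00077952  0.11119682 -0.04514899]
```

Run:
```python
from m import *
s=r.capture("side");w=r.capture("wrist");c=r.capture("scene");cv2.imwrite("pics/look.png",np.hstack([cv2.resize(s[235:355,190:350],(400,300)),cv2.resize(w,(400,300))]))
```

```text
(no output)
```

View pics/look.png

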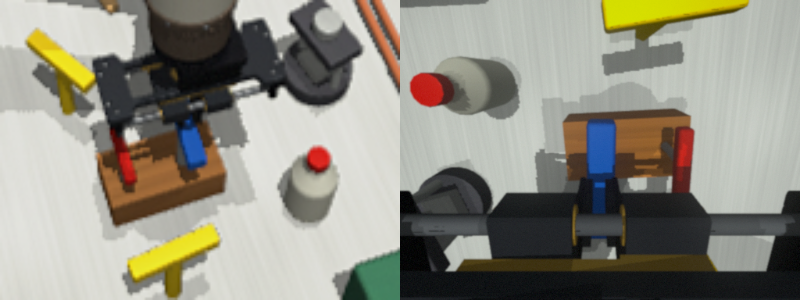

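The fingers closed to 9 mm, so they must have shut over the bar, which would then be lower than I thought. The wrist view shows the bar running beneath them. I'll measure its height from the views I have.

Run:
```python
from m import *
def mask(im):
    g=im.astype(int);B,G,R=g[...,0],g[...,1],g[...,2]
    m=((B>80)&(B>1.6*R)&(B>1.2*G)).astype(np.uint8);N,l,st,c=cv2.connectedComponentsWithStats(m);return l,st,c
p1,im1=pickle.load(open("w5.pkl","rb"));p2=r.camera_params("wrist");im2=r.capture("wrist");sd=cv2.imread("pics/side.png");sc=cv2.imread("pics/scene.png")
Pm=lambda p:p["camera_matrix"]@p["extrinsics"][:3]
for nm,im in(("w5",im1),("now",im2),("side",sd),("scene",sc),("sidenow",r.capture("side"))):
    l,st,c=mask(im)
    for i in range(1,len(st)):
        if 60<st[i,4]<6000:
            k=cv2.findContours((l==i).astype(np.uint8),0,1)[0][0];print(nm,st[i].tolist(),cv2.approxPolyDP(k,2.0,True)[:,0].tolist())
g=cv2.cvtColor(im2,cv2.COLOR_BGR2GRAY)
np.save("P2.npy",Pm(p2))
```

```text
w5 [222, 45, 36, 110, 2486] [[224, 47], [222, 57], [237, 153], [256, 153], [257, 143], [244, 48], [242, 45]]
now [239, 153, 37, 118, 3074] [[271, 153], [243, 153], [239, 161], [240, 216], [243, 227], [249, 230], [248, 251], [249, 261], [252, 261], [248, 270], [253, 265], [253, 270], [256, 270], [254, 268], [260, 264], [260, 229], [269, 227], [275, 209], [275, 160]]
side [152, 38, 60, 57, 2298] [[152, 38], [154, 77], [209, 94], [210, 55]]
side [320, 47, 96, 157, 2382] [[334, 48], [336, 69], [331, 75], [333, 76], [329, 77], [329, 82], [320, 79], [323, 85], [325, 80], [325, 86], [331, 85], [328, 90], [325, 88], [332, 102], [339, 102], [339, 96], [343, 93], [345, 94], [342, 97], [345, 94], [349, 98], [349, 113], [351, 112], [350, 115], [357, 123], [353, 125], [356, 130], [355, 136], [375, 159], [377, 155], [380, 159], [382, 155], [385, 160], [386, 155], [392, 159], [388, 160], [394, 169], [390, 170], [395, 173], [394, 177], [397, 177], [395, 182], [403, 184], [403, 192], [410, 195], [413, 203], [415, 199], [409, 197], [412, 192], [406, 190], [412, 190], [408, 184], [411, 181], [407, 179]
[... 2637 characters left out ...]
 340, 11, 44, 189] [[160, 340], [156, 343], [162, 351], [163, 383], [166, 383], [164, 342]]
scene [131, 345, 9, 39, 118] [[137, 345], [131, 349], [137, 353], [139, 383]]
scene [105, 351, 8, 33, 80] [[112, 351], [105, 353], [111, 359], [111, 383]]
sidenow [152, 38, 60, 57, 2301] [[152, 38], [154, 77], [209, 94], [210, 55]]
sidenow [485, 205, 17, 19, 97] [[491, 205], [486, 207], [485, 212], [491, 214], [489, 217], [491, 214], [487, 212], [490, 210], [487, 208], [492, 207], [495, 210], [492, 216], [494, 218], [491, 220], [494, 220], [493, 223], [496, 215], [498, 218], [501, 216], [496, 214], [495, 206]]
sidenow [262, 283, 11, 20, 133] [[264, 283], [266, 286], [262, 287], [266, 302], [272, 297]]
```

Run:
```python
from m import *
P2=np.load("P2.npy");p1,_=pickle.load(open("w5.pkl","rb"));P1=p1["camera_matrix"]@p1["extrinsics"][:3];Ps=P("side")
def T(*ob):
    A=[];
    for Pm,(a,b) in ob: A+= [a*Pm[2]-Pm[0],b*Pm[2]-Pm[1]]
    v=np.linalg.svd(np.array(A))[2][-1];X=v[:3]/v[3];return X.round(4),[np.round(proj(0,X,Pm)-q,1).tolist() for Pm,q in ob]
print("W bottom",T((P2,(271,153)),(Ps,(266,302)),(P1,(242,45))))
print("W top",T((P2,(275.5,160)),(P1,(244,48))))
print("E corner",T((P2,(272,153)),(Ps,(266,302))), T((P2,(243,153)),(Ps,(272,297))))
s=r.sense()
# image positions of fingertips if tip z=.123 and of bar model at its nominal height
for z in(.15,.13): print(z,[proj(0,np.array([.4685+i,-.379+j,z]),P2).round(0).tolist() for i in(-.011,.011) for j in(-.05,.05)])
print("tip",proj(0,s["tcp_pos"]+s["ee_rot"]@np.array([0,.005,.019]),P2),proj(0,s["tcp_pos"]+s["ee_rot"]@np.array([0,-.005,.019]),P2))
w=r.capture("wrist");c=r.capture("side")
cv2.imwrite("pics/look2.png",np.hstack([cv2.resize(w[130:300,180:330],(500,567),interpolation=cv2.INTER_CUBIC),np.vstack([cv2.resize(c[250:320,235:305],(300,300),interpolation=cv2.INTER_CUBIC),np.zeros((267,300,3),np.uint8)])]))
```

```text
W bottom (array([ 0.4575, -0.4287,  0.1399]), [[-1.3, 0.2], [-0.4, 0.0], [-1.4, -0.4]])
W top (array([ 0.4547, -0.4251,  0.1431]), [[-0.5, 0.1], [0.3, -0.1]])
E corner (array([ 0.4573, -0.4306,  0.145 ]), [[-1.6, -1.4], [-0.2, -0.1]]) (array([ 0.4718, -0.437 ,  0.1801]), [[-0.7, -0.3], [-0.1, -0.0]])
0.15 [[271.0, 156.0], [274.0, 306.0], [231.0, 158.0], [241.0, 307.0]]
0.13 [[269.0, 150.0], [273.0, 288.0], [234.0, 151.0], [242.0, 289.0]]
tip [261.81082036 220.61578846] [247.36494688 220.61493852]
```

View pics/look2.png

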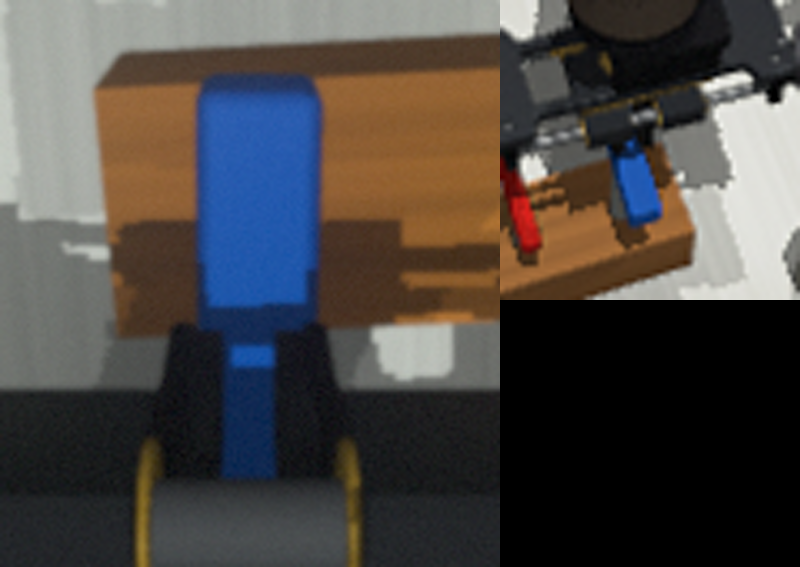

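The last crop shows the fingertips shut on top of the bar. In this and the earlier wrist pictures they appear at v≈228, meaning they reach less far ahead of the TCP than I assumed. I'll open, go about 25 mm deeper (safe for both body and block) and grip again.

Emit:
drive_tool:
  steps: [0, 0, 0, 0, 0, -0.01, 0.6, 0, 0, 0, 0, 0, 0, 0.6, 0, 0, 0, 0, 0, 0, 0.6, 0, 0, 0, 0, 0, 0, 0.6, 0, 0, 0, 0, 0, 0, 0.6, 0, 0, 0, 0, 0, 0, 0.6, 0, 0, 0, 0, 0, 0, 0.6, 0, 0, 0, 0, 0, 0, 0.6, 0, 0, 0, 0, 0.002, 0, 0.6, 0, 0, 0, 0, 0, 0, 0.6]

```text
time_s: 10.5
tcp_pos: [0.4661, -0.3787, 0.152]
ee_rot: [[-0.042, -0.999, 0.002], [-0.999, 0.042, -0.001], [0.001, -0.002, -1.0]]
wrist_force: [-0.3, -0.1, 0.0]
gripper_width: 0.599
gripper_force: 0.0
```

Emit:
drive_tool:
  steps: [0, 0, 0, 0, 0, 0.01, 0.6, 0, 0, 0, 0, 0, 0.009, 0.6, 0, 0, 0, 0, 0, 0.009, 0.6, 0, 0, 0, 0, 0, 0.007, 0.6, 0, 0, 0, 0, 0, 0, 0.6]

```text
time_s: 10.92
tcp_pos: [0.4652, -0.378, 0.1143]
ee_rot: [[-0.042, -0.999, -0.002], [-0.999, 0.042, 0.001], [-0.001, 0.002, -1.0]]
wrist_force: [-0.8, 0.2, -0.7]
gripper_width: 0.603
gripper_force: 0.0
```

Emit:
drive_tool:
  steps: [0, 0, 0, 0, 0, 0, 0.1, 0, 0, 0, 0, 0, 0, 0.1, 0, 0, 0, 0, 0, 0, 0.1, 0, 0, 0, 0, 0, 0, 0.1, 0, 0, 0, 0, 0, 0, 0.1, 0, 0, 0, 0, 0, 0, 0.1, 0, 0, 0, 0, 0, 0, 0.1, 0, 0, 0, 0, 0, 0, 0.1, 0, 0, 0, 0, 0, 0, 0.1]

```text
time_s: 11.67
tcp_pos: [0.4668, -0.379, 0.1174]
ee_rot: [[-0.041, -0.999, 0.003], [-0.999, 0.041, -0.001], [0.001, -0.003, -1.0]]
wrist_force: [-0.4, 0.1, 1.5]
gripper_width: 0.253
gripper_force: 30.0
```

Gripped: 22 mm at 30 N. Next I find the bar's end in the wrist view, for the key's offset along the bar, and plan the lift.

Run:
```python
from m import *
s=r.sense();p=r.camera_params("wrist");im=r.capture("wrist");g=im.astype(int);B,G,R=g[...,0],g[...,1],g[...,2]
print(s["tcp_pos"],s["moment"],s["joints"].round(1))
m=((B>80)&(B>1.6*R)&(B>1.2*G)).astype(np.uint8);N,l,st,c=cv2.connectedComponentsWithStats(m);i=1+np.argmax(st[1:,4]);print(st[i])
k=cv2.findContours((l==i).astype(np.uint8),0,1)[0][0];q=cv2.approxPolyDP(k,1.5,True)[:,0];print(q.tolist())
u0=int(np.median(np.argwhere(l==i)[:,1]))
v0=st[i,1];print("B profile",im[v0-6:v0+16,u0].tolist())
for v in range(v0-2,v0+10,2):
    print(v,[np.round(s["ee_rot"].T@(plane((u0,v),np.array([0,0,1.]),z,p)-s["tcp_pos"]),4)[:2].tolist() for z in(.15,.13)])
```

```text
[ 0.46675865 -0.37896712  0.11741486] [ 0.02892228  0.08051199 -0.01932974] [-23.7  23.9 -10.1   0.  -55.8  21.3]
[ 233  161   43  112 4428]
[[239, 161], [234, 169], [233, 201], [234, 229], [236, 233], [234, 248], [237, 254], [236, 269], [243, 272], [272, 271], [270, 265], [272, 262], [271, 254], [274, 248], [272, 232], [275, 227], [275, 170], [270, 162]]
B profile [[49, 65, 86], [48, 65, 88], [47, 64, 85], [51, 65, 86], [59, 65, 80], [76, 61, 62], [91, 57, 46], [94, 53, 40], [96, 56, 39], [99, 56, 40], [104, 59, 41], [112, 63, 40], [129, 69, 39], [151, 79, 41], [161, 82, 38], [168, 84, 36], [171, 89, 41], [179, 93, 42], [182, 95, 43], [184, 97, 44], [186, 98, 43], [182, 95, 38]]
159 [[0.0539, -0.0004], [0.0498, -0.0004]]
161 [[0.0529, -0.0004], [0.0486, -0.0004]]
163 [[0.0519, -0.0004], [0.0475, -0.0004]]
165 [[0.0509, -0.0004], [0.0464, -0.0004]]
167 [[0.0499, -0.0004], [0.0453, -0.0004]]
169 [[0.0489, -0.0004], [0.0442, -0.0004]]
```

Emit:
drive_tool:
  steps: [0, 0, 0, 0, 0, -0.01, 0.1, 0, 0, 0, 0, 0, -0.02, 0.1, 0, 0, 0, 0, 0, -0.03, 0.1, 0, 0, 0, 0, 0, -0.03, 0.1, 0, 0, 0, 0, 0, -0.03, 0.1, 0, 0, 0, 0, 0, -0.03, 0.1, 0, 0, 0, 0, 0, -0.03, 0.1, 0, 0, 0, 0, 0, 0, 0.1, 0, 0, 0, 0, 0, 0, 0.1]

```text
time_s: 12.47
tcp_pos: [0.4665, -0.3786, 0.2989]
ee_rot: [[-0.042, -0.999, 0.006], [-0.999, 0.042, -0.002], [0.002, -0.006, -1.0]]
wrist_force: [-0.4, 0.2, -3.4]
gripper_width: 0.249
gripper_force: 30.0
```

```bash
cat >> m.py <<'E'
dq=lambda a:np.cos(np.radians(a))*y+np.sin(np.radians(a))*u
E
python3 - <<'E'
from m import *
s=r.sense();print(s["tcp_pos"],s["gripper_width"],s["gripper_force"],s["wrist_force"],s["moment"])
goal(toolR(dq(162.2),-n),piv+(.06+.06+.102)*n)
E
```

```text
[ 0.46651185 -0.37862461  0.29890387] 0.2485181645613627 29.99449610710144 [-0.41835393  0.24729898 -3.37086859] [ 0.10587182  0.17196249 -0.02343769]
12 rows: turn [0.0435, 0.0025, -0.0405] shift [-0.0349, -0.0077, 0.0006]
```

Emit:
drive_tool:
  steps: [0.0435, 0.0025, -0.0405, -0.0349, -0.0077, 0.0006, 0.1, 0.0435, 0.0025, -0.0405, -0.0349, -0.0077, 0.0006, 0.1, 0.0435, 0.0025, -0.0405, -0.0349, -0.0077, 0.0006, 0.1, 0.0435, 0.0025, -0.0405, -0.0349, -0.0077, 0.0006, 0.1, 0.0435, 0.0025, -0.0405, -0.0349, -0.0077, 0.0006, 0.1, 0.0435, 0.0025, -0.0405, -0.0349, -0.0077, 0.0006, 0.1, 0.0435, 0.0025, -0.0405, -0.0349, -0.0077, 0.0006, 0.1, 0.0435, 0.0025, -0.0405, -0.0349, -0.0077, 0.0006, 0.1, 0.0435, 0.0025, -0.0405, -0.0349, -0.0077, 0.0006, 0.1, 0.0435, 0.0025, -0.0405, -0.0349, -0.0077, 0.0006, 0.1]

```text
time_s: 13.3
tcp_pos: [0.4919, -0.0234, 0.2907]
ee_rot: [[0.339, -0.844, 0.417], [-0.934, -0.354, 0.044], [0.11, -0.404, -0.908]]
wrist_force: [0.5, 0.9, -2.9]
gripper_width: 0.251
gripper_force: 30.0
```

Emit:
drive_tool:
  steps: [0.0435, 0.0025, -0.0405, -0.0349, -0.0077, 0.0006, 0.1, 0.0435, 0.0025, -0.0405, -0.0349, -0.0077, 0.0006, 0.1, 0, 0, 0, 0, 0, 0, 0.1, 0, 0, 0, 0, 0, 0, 0.1]

```text
time_s: 13.63
tcp_pos: [0.4792, 0.0464, 0.2865]
ee_rot: [[0.406, -0.774, 0.485], [-0.901, -0.427, 0.072], [0.151, -0.467, -0.871]]
wrist_force: [-0.4, -0.1, -2.3]
gripper_width: 0.253
gripper_force: 30.0
```

Run:
```python
from m import *
s=r.sense();print(s["tcp_pos"],s["joints"].round(1),s["gripper_width"],s["wrist_force"],s["moment"])
goal(toolR(dq(162.2),-n),piv+(.06+.06+.102)*n)
goal(toolR(dq(162.2),-n),piv+(.06+.008+.102)*n)
# socket + shaft in side view
im=r.capture("side");sc=r.capture("scene");cv2.imwrite("s6.png",im)
m=piv+.06*n;tip=s["tcp_pos"]+.102*s["ee_rot"][:,2]
print("mouth px",proj("side",m),proj("scene",m),"tip px",proj("side",tip),proj("scene",tip))
```

```text
[0.47921535 0.04640447 0.2864858 ] [ 32.  -11.6 -38.7  18.9 -37.1 -18.1] 0.2532664783219473 [-0.39889722 -0.13412366 -2.31731859] [-2.21512493e-01  1.57086454e+00 -3.22882802e-04]
1 rows: turn [0.0098, 0.0041, 0.004] shift [0.0029, -0.0049, -0.0035]
2 rows: turn [0.0049, 0.002, 0.002] shift [0.0015, -0.0026, 0.0243]
mouth px [249.71467765 165.34544521] [278.21730322 193.95949961] tip px [240.24051893 159.24273421] [274.73833488 175.55213282]
```

Emit:
drive_tool:
  steps: [0.0098, 0.0041, 0.004, 0.0029, -0.0049, -0.0035, 0.1, 0, 0, 0, 0, 0, 0.015, 0.1, 0, 0, 0, 0, 0, 0.015, 0.1, 0, 0, 0, 0, 0, 0.01, 0.1, 0, 0, 0, 0, 0, 0, 0.1, 0, 0, 0, 0, 0, 0, 0.1, 0, 0, 0, 0, 0, 0, 0.1]

```text
time_s: 14.32
tcp_pos: [0.5063, 0.0471, 0.2623]
ee_rot: [[0.394, -0.77, 0.502], [-0.906, -0.416, 0.073], [0.153, -0.483, -0.862]]
wrist_force: [0.6, -0.7, -2.6]
gripper_width: 0.253
gripper_force: 30.0
```

```bash
cat >> m.py <<'E'
def rep(a=162.2,h=None):
    s=r.sense();q=s["tcp_pos"]-piv;R=s["ee_rot"];t=np.array([q@dq(162.2),q@dq(252.2),q@n]);print("t",s["time_s"],"tipheight over mouth mm",(q@n-.162)*1e3,"lat u,y",q@u*1e3,q@y*1e3,"F tool",(R.T@s["wrist_force"]).round(2),"M tool",(R.T@s["moment"]).round(3),"w",s["gripper_width"].round(3),"ang",np.degrees(np.arctan2(R[:,0]@u,R[:,0]@y)).round(2),"tilt",np.degrees(np.arccos(-R[:,2]@n)).round(2))
    if h is not None: goal(toolR(dq(a),-n),piv+(.162+h)*n)
E
python3 - <<'E'
from m import *
rep(162.2,.02)
E
```

```text
Traceback (most recent call last):
  File "m.py", line 13, in rep
    s=r.sense();q=s["tcp_pos"]-piv;R=s["ee_rot"];t=np.array([q@dq(162.2),q@dq(252.2),q@n]);print("t",s["time_s"],"tipheight over mouth mm",(q@n-.162)*1e3,"lat u,y",q@u*1e3,q@y*1e3,"F tool",(R.T@s["wrist_force"]).round(2),"M tool",(R.T@s["moment"]).round(3),"w",s["gripper_width"].round(3),"ang",np.degrees(np.arctan2(R[:,0]@u,R[:,0]@y)).round(2),"tilt",np.degrees(np.arccos(-R[:,2]@n)).round(2))
                                                                                                                                                                                                                                                                     ^^^^^^^^^^^^^^^^^^^^^^^^
AttributeError: 'float' object has no attribute 'round'
```

```bash
sed -i 's/s\["gripper_width"\].round(3)/round(s["gripper_width"],3)/; s/^u,y,n=frame(psi)/u,y,n=frame(psi);piv=piv-.0013*y-.0003*u/' m.py
python3 - <<'E'
from m import *
rep(162.2,.006)
E
```

```text
t 14.3167 tipheight over mouth mm 22.1312678675549 lat u,y 5.879084594006975 -0.6777355770573035 F tool [0.45 1.13 2.5 ] M tool [-1.491 -0.569 -0.002] w 0.253 ang 162.58 tilt 0.46
1 rows: turn [-0.0072, -0.0036, -0.0066] shift [-0.0025, 0.0055, 0.0161]
```

Emit:
drive_tool:
  steps: [-0.007, -0.0036, -0.0066, -0.0025, 0.0055, 0.004, 0.1, 0, 0, 0, 0, 0, 0, 0.1, 0, 0, 0, 0, 0, 0, 0.1, 0, 0, 0, 0, 0, 0, 0.1, 0, 0, 0, 0, 0, 0, 0.1]

```text
time_s: 14.73
tcp_pos: [0.5024, 0.0484, 0.2553]
ee_rot: [[0.403, -0.77, 0.494], [-0.903, -0.424, 0.074], [0.153, -0.476, -0.866]]
wrist_force: [-0.3, 0.4, -3.1]
gripper_width: 0.255
gripper_force: 30.0
```

Run:
```python
from m import *
rep(162.2,.006)
r.capture("side");rep();r.capture("side");rep()
```

```text
t 14.7333 tipheight over mouth mm 17.923435079242655 lat u,y -0.7253438842982213 1.0809203044170637 F tool [-0.93  1.56  2.59] M tool [-1.545 -0.467 -0.004] w 0.255 ang 162.09 tilt 0.08
1 rows: turn [-0.0003, 0.0013, 0.002] shift [0.0013, -0.0004, 0.0119]
t 14.7833 tipheight over mouth mm 17.863802007937746 lat u,y -0.7940073636703432 1.074226681568223 F tool [-0.69  1.74  2.54] M tool [-1.567 -0.517  0.04 ] w 0.249 ang 162.09 tilt 0.08
t 14.8333 tipheight over mouth mm 17.812314064346886 lat u,y -0.8452015699248056 1.0508140492578015 F tool [-0.09  1.3   2.7 ] M tool [-1.528 -0.489 -0.01 ] w 0.249 ang 162.08 tilt 0.07
```

Emit:
drive_tool:
  steps: [0, 0.001, 0.002, 0.0013, -0.0004, 0.008, 0.1, 0, 0, 0, 0, 0, 0.004, 0.1, 0, 0, 0, 0, 0, 0.003, 0.1, 0, 0, 0, 0, 0, 0, 0.1, 0, 0, 0, 0, 0, 0, 0.1, 0, 0, 0, 0, 0, 0, 0.1]

```text
time_s: 15.33
tcp_pos: [0.5107, 0.0482, 0.2422]
ee_rot: [[0.4, -0.772, 0.494], [-0.904, -0.422, 0.073], [0.153, -0.475, -0.866]]
wrist_force: [-0.2, -0.9, -2.6]
gripper_width: 0.246
gripper_force: 30.0
```

Run:
```python
from m import *
rep(162.2,-.003)
```

```text
t 15.3333 tipheight over mouth mm 2.508133436565058 lat u,y -0.2274309150303716 -0.22702624815789524 F tool [0.28 1.78 2.11] M tool [-1.533 -0.504 -0.032] w 0.246 ang 162.21 tilt 0.04
1 rows: turn [0.0007, 0.0001, -0.0002] shift [-0.0001, -0.0003, 0.0055]
```

Emit:
drive_tool:
  steps: [0, 0, 0, 0, 0, 0.002, 0.1, 0, 0, 0, 0, 0, 0.002, 0.1, 0, 0, 0, 0, 0, 0.002, 0.1, 0, 0, 0, 0, 0, 0, 0.1]

```text
time_s: 15.67
tcp_pos: [0.5139, 0.0486, 0.2371]
ee_rot: [[0.4, -0.771, 0.494], [-0.903, -0.422, 0.073], [0.153, -0.476, -0.866]]
wrist_force: [2.4, -2.0, -3.0]
gripper_width: 0.247
gripper_force: 30.0
```

Run:
```python
from m import *
rep(162.2,-.006)
```

```text
t 15.6667 tipheight over mouth mm -3.4740760146394765 lat u,y 0.016978259531910678 -0.3218145366091513 F tool [2.34 0.44 3.62] M tool [-1.197  0.522  0.023] w 0.247 ang 162.2 tilt 0.02
1 rows: turn [0.0003, -0.0001, -0.0] shift [-0.0003, -0.0001, 0.0025]
```

Emit:
drive_tool:
  steps: [0, 0, 0, 0.0006, -0.0003, 0.002, 0.1, 0, 0, 0, 0, 0, 0.002, 0.1, 0, 0, 0, 0, 0, 0.002, 0.1, 0, 0, 0, 0, 0, 0, 0.1, 0, 0, 0, 0, 0, 0, 0.1]

```text
time_s: 16.08
tcp_pos: [0.517, 0.0487, 0.2317]
ee_rot: [[0.401, -0.772, 0.494], [-0.903, -0.422, 0.073], [0.153, -0.475, -0.867]]
wrist_force: [1.9, -1.9, -3.0]
gripper_width: 0.248
gripper_force: 30.0
```

Run:
```python
from m import *
rep(162.2,-.012)
```

```text
t 16.0833 tipheight over mouth mm -9.725358879977913 lat u,y 0.025643241553144347 -0.6924805833306638 F tool [2.08 0.75 3.44] M tool [-1.297  0.336  0.013] w 0.248 ang 162.21 tilt 0.07
1 rows: turn [0.0011, 0.0003, -0.0001] shift [-0.0007, -0.0002, 0.0023]
```

Emit:
drive_tool:
  steps: [0, 0, 0, 0.0003, 0, 0.002, 0.1, 0, 0, 0, 0, 0, 0.002, 0.1, 0, 0, 0, 0, 0, 0.001, 0.1, 0, 0, 0, 0, 0, 0, 0.1, 0, 0, 0, 0, 0, 0, 0.1]

```text
time_s: 16.5
tcp_pos: [0.5196, 0.0485, 0.229]
ee_rot: [[0.4, -0.771, 0.495], [-0.904, -0.422, 0.072], [0.153, -0.477, -0.866]]
wrist_force: [-6.4, -2.2, 6.3]
gripper_width: 0.246
gripper_force: 30.0
```

Run:
```python
from m import *
rep()
```

```text
t 16.5 tipheight over mouth mm -13.329955212859208 lat u,y 0.8059265480244854 -1.2749836732310564 F tool [ 0.43  2.89 -8.78] M tool [-2.315 -0.32  -0.022] w 0.246 ang 162.22 tilt 0.05
```

The key is seated: floor contact about 13.3 mm below the mouth with an 11 N push. Now turning it clockwise while watching the moment.

Emit:
drive_tool:
  steps: [0, 0, 0.05, 0, 0, 0, 0.1, 0, 0, 0.05, 0, 0, 0, 0.1, 0, 0, 0.05, 0, 0, 0, 0.1, 0, 0, 0.05, 0, 0, 0, 0.1, 0, 0, 0.05, 0, 0, 0, 0.1, 0, 0, 0.05, 0, 0, 0, 0.1]

```text
time_s: 17.0
tcp_pos: [0.5193, 0.0483, 0.2288]
ee_rot: [[0.152, -0.856, 0.495], [-0.988, -0.135, 0.072], [0.005, -0.5, -0.866]]
wrist_force: [-7.0, -1.5, 5.9]
gripper_width: 0.25
gripper_force: 30.1
```

Run:
```python
from m import *
rep()
```

```text
t 17.0 tipheight over mouth mm -13.358419807050769 lat u,y 0.45717055641855686 -1.4312680291360107 F tool [ 0.45  3.28 -8.67] M tool [-2.504  0.399 -0.17 ] w 0.25 ang 179.5 tilt 0.06
```

Emit:
drive_tool:
  steps: [0, 0, 0.04, 0, 0, 0, 0.1, 0, 0, 0.04, 0, 0, 0, 0.1, 0, 0, 0.04, 0, 0, 0, 0.1, 0, 0, 0.04, 0, 0, 0, 0.1, 0, 0, 0.04, 0, 0, 0, 0.1, 0, 0, 0, 0, 0, 0, 0.1]

```text
time_s: 17.5
tcp_pos: [0.5191, 0.0482, 0.2286]
ee_rot: [[-0.02, -0.869, 0.494], [-0.995, 0.064, 0.072], [-0.094, -0.491, -0.866]]
wrist_force: [-8.1, -2.4, 7.2]
gripper_width: 0.25
gripper_force: 30.1
```

Run:
```python
from m import *
rep()
```

```text
t 17.5 tipheight over mouth mm -13.384076535283146 lat u,y 0.1498603841215418 -1.476332814210151 F tool [  1.89   3.37 -10.38] M tool [-2.648  0.755 -0.082] w 0.25 ang -169.09 tilt 0.07
```

Emit:
drive_tool:
  steps: [0, 0, 0.03, 0, 0, 0, 0.1, 0, 0, 0.03, 0, 0, 0, 0.1, 0, 0, 0.03, 0, 0, 0, 0.1, 0, 0, 0.03, 0, 0, 0, 0.1]

```text
time_s: 17.83
tcp_pos: [0.5189, 0.0482, 0.2285]
ee_rot: [[-0.124, -0.86, 0.494], [-0.981, 0.182, 0.072], [-0.152, -0.476, -0.866]]
wrist_force: [-8.8, -1.7, 8.3]
gripper_width: 0.248
gripper_force: 30.1
```

Run:
```python
from m import *
rep()
```

```text
t 17.8333 tipheight over mouth mm -13.392897358448591 lat u,y 0.00047504146827304083 -1.4754622560735204 F tool [  1.53   3.35 -11.66] M tool [-2.778  0.962 -0.11 ] w 0.248 ang -162.21 tilt 0.08
```

Emit:
drive_tool:
  steps: [0, 0, 0.03, 0, 0, 0, 0.1, 0, 0, 0.03, 0, 0, 0, 0.1, 0, 0, 0.03, 0, 0, 0, 0.1]

```text
time_s: 18.08
tcp_pos: [0.5189, 0.0482, 0.2285]
ee_rot: [[-0.201, -0.846, 0.494], [-0.96, 0.27, 0.072], [-0.194, -0.46, -0.866]]
wrist_force: [-10.4, -2.1, 7.7]
gripper_width: 0.254
gripper_force: 30.1
```

Run:
```python
from m import *
rep()
```

```text
t 18.0833 tipheight over mouth mm -13.390203990949617 lat u,y -0.08100265968982723 -1.4792246740489325 F tool [  2.57   4.69 -11.96] M tool [-2.831  1.174 -0.148] w 0.254 ang -157.05 tilt 0.08
```

Emit:
drive_tool:
  steps: [0, 0, 0.03, 0, 0, 0, 0.1, 0, 0, 0.03, 0, 0, 0, 0.1, 0, 0, 0.03, 0, 0, 0, 0.1]

```text
time_s: 18.33
tcp_pos: [0.5188, 0.0483, 0.2285]
ee_rot: [[-0.276, -0.824, 0.494], [-0.932, 0.355, 0.072], [-0.234, -0.441, -0.866]]
wrist_force: [-9.9, -1.3, 7.6]
gripper_width: 0.248
gripper_force: 30.1
```

Run:
```python
from m import *
rep()
```

```text
t 18.3333 tipheight over mouth mm -13.378672006724045 lat u,y -0.11505633206244925 -1.395700107473502 F tool [  2.16   4.37 -11.52] M tool [-2.899  1.346 -0.17 ] w 0.248 ang -151.9 tilt 0.07
```

Emit:
drive_tool:
  steps: [0, 0, 0.03, 0, 0, 0, 0.1, 0, 0, 0.03, 0, 0, 0, 0.1]

```text
time_s: 18.5
tcp_pos: [0.5189, 0.0484, 0.2285]
ee_rot: [[-0.324, -0.807, 0.494], [-0.909, 0.41, 0.072], [-0.26, -0.426, -0.866]]
wrist_force: [-10.2, -0.1, 7.4]
gripper_width: 0.25
gripper_force: 30.1
```

Run:
```python
from m import *
rep()
```

```text
t 18.5 tipheight over mouth mm -13.393715318462924 lat u,y -0.009635283755402013 -1.3070452487552107 F tool [  1.47   5.09 -11.47] M tool [-2.867  1.414 -0.331] w 0.25 ang -148.49 tilt 0.06
```

The moment is rising to −0.33 N m after about 0.86 rad of turn. A little more to make it firm.

Emit:
drive_tool:
  steps: [0, 0, 0.02, 0, 0, 0, 0.1, 0, 0, 0, 0, 0, 0, 0.1]

```text
time_s: 18.67
tcp_pos: [0.5191, 0.0485, 0.2287]
ee_rot: [[-0.339, -0.8, 0.495], [-0.902, 0.427, 0.072], [-0.269, -0.421, -0.866]]
wrist_force: [-9.9, -0.4, 6.7]
gripper_width: 0.253
gripper_force: 30.2
```

Run:
```python
from m import *
rep()
```

```text
t 18.6667 tipheight over mouth mm -13.381835236299434 lat u,y 0.21121173669175208 -1.1691583122308695 F tool [  1.94   4.9  -10.72] M tool [-2.593  1.357 -0.333] w 0.253 ang -147.42 tilt 0.04
```

Emit:
drive_tool:
  steps: [0, 0, 0.02, 0, 0, 0, 0.1, 0, 0, 0, 0, 0, 0, 0.1]

```text
time_s: 18.83
tcp_pos: [0.5191, 0.0485, 0.2287]
ee_rot: [[-0.355, -0.793, 0.495], [-0.893, 0.444, 0.072], [-0.277, -0.416, -0.866]]
wrist_force: [-9.5, -0.6, 6.8]
gripper_width: 0.251
gripper_force: 30.2
```

Run:
```python
from m import *
rep()
```

```text
t 18.8333 tipheight over mouth mm -13.40540890287803 lat u,y 0.23801328703229596 -1.1618072825143773 F tool [  2.04   4.43 -10.62] M tool [-2.541  1.429 -0.381] w 0.251 ang -146.3 tilt 0.04
```

Emit:
drive_tool:
  steps: [0, 0, 0.02, 0, 0, 0, 0.1, 0, 0, 0.02, 0, 0, 0, 0.1, 0, 0, 0, 0, 0, 0, 0.1]

```text
time_s: 19.08
tcp_pos: [0.5193, 0.0487, 0.2288]
ee_rot: [[-0.385, -0.779, 0.495], [-0.875, 0.479, 0.073], [-0.294, -0.405, -0.866]]
wrist_force: [-9.2, -0.6, 7.0]
gripper_width: 0.25
gripper_force: 30.2
```

Run:
```python
from m import *
rep()
im=r.capture("side");g=im.astype(int);B,G,R=g[...,0],g[...,1],g[...,2]
# orange pointer and red tab pixels on side/scene
for nm in("side","scene"):
    im=r.capture(nm);cv2.imwrite(f"now_{nm}.png",im);h=cv2.cvtColor(im,cv2.COLOR_BGR2HSV)
    o=plane;tip=piv+.126*dr(39.2)+.007*n;x,yy=proj(nm,tip).astype(int);print(nm,"tab px",x,yy)
    c=h[yy-14:yy+15,x-14:x+15]
    for k,(a,b) in dict(red=((0,150,60),(6,255,255)),orange=((9,150,80),(20,255,255))).items():
        m=cv2.inRange(c,a,b);q=np.argwhere(m)
        if len(q): print(k,len(q),(q.mean(0)[::-1]+[x-14,yy-14]).round(1),(q.min(0)[::-1]+[x-14,yy-14]),(q.max(0)[::-1]+[x-14,yy-14]))
```

```text
t 19.0833 tipheight over mouth mm -13.387437368801963 lat u,y 0.5198323948698846 -0.987201899333049 F tool [  2.07   4.08 -10.64] M tool [-2.308  1.435 -0.495] w 0.25 ang -144.04 tilt 0.03
side tab px 282 147
red 17 [285.1 144.3] [283 142] [287 146]
orange 13 [288.8 142.7] [277 138] [296 149]
scene tab px 302 222
red 13 [304.8 223.1] [303 221] [307 225]
orange 21 [298.3 215.5] [296 213] [300 219]
```

Emit:
drive_tool:
  steps: [0, 0, -0.04, 0, 0, 0, 0.1, 0, 0, -0.04, 0, 0, -0.002, 0.1, 0, 0, 0, 0, 0, -0.003, 0.1, 0, 0, 0, 0, 0, -0.004, 0.1, 0, 0, 0, 0, 0, -0.005, 0.1, 0, 0, 0, 0, 0, -0.006, 0.1, 0, 0, 0, 0, 0, -0.01, 0.1, 0, 0, 0, 0, 0, -0.02, 0.1, 0, 0, 0, 0, 0, -0.02, 0.1, 0, 0, 0, 0, 0, 0, 0.1]

```text
time_s: 20.07
tcp_pos: [0.4857, 0.0447, 0.2933]
ee_rot: [[-0.32, -0.804, 0.501], [-0.909, 0.41, 0.077], [-0.267, -0.431, -0.862]]
wrist_force: [0.2, -0.0, -3.0]
gripper_width: 0.247
gripper_force: 30.0
```

Run:
```python
from m import *
rep()
for a in(33,36,39.2,42,45):
    print(a,[[proj(nm,piv+rr*dr(a)+h*n).round(1).tolist() for rr,h in((.118,.02),(.112,.02),(.134,.012))] for nm in("side","scene")])
for nm in("side","scene"):
    im=r.capture(nm);h=cv2.cvtColor(im,cv2.COLOR_BGR2HSV);x,yy=proj(nm,piv+.124*dr(39.2)+.01*n).astype(int)
    c=h[yy-16:yy+17,x-16:x+17]
    for k,(a,b) in dict(red=((0,150,60),(5,255,255)),orange=((8,170,100),(18,255,255))).items():
        N,l,st,ce=cv2.connectedComponentsWithStats(cv2.inRange(c,a,b));print(nm,k,[(st[i,4],(ce[i]+[x-16,yy-16]).round(1).tolist()) for i in range(1,N)])
s=r.sense();print(s["joints"].round(1))
a=np.radians(-92.3);R=toolR(np.array([np.cos(a),np.sin(a),0]),np.array([0,0,-1.]));goal(R,[.4668,-.379,.25])
```

```text
t 20.0667 tipheight over mouth mm 59.354668660467844 lat u,y 3.4025057544569415 -0.13813024053712686 F tool [0.76 1.07 2.68] M tool [-1.205  0.625  0.014] w 0.247 ang -148.5 tilt 0.48
33 [[[277.3, 145.5], [276.2, 146.8], [281.3, 143.2]], [[303.8, 215.8], [302.5, 215.2], [307.8, 219.8]]]
36 [[[278.4, 146.4], [277.2, 147.7], [282.5, 144.2]], [[302.0, 216.5], [300.8, 215.9], [305.8, 220.7]]]
39.2 [[[279.5, 147.5], [278.2, 148.7], [283.7, 145.4]], [[300.0, 217.3], [298.9, 216.7], [303.5, 221.6]]]
42 [[[280.3, 148.5], [279.0, 149.6], [284.7, 146.5]], [[298.2, 217.9], [297.2, 217.3], [301.4, 222.3]]]
45 [[[281.2, 149.6], [279.9, 150.6], [285.7, 147.7]], [[296.2, 218.6], [295.3, 217.9], [299.1, 223.1]]]
side red [(np.int32(17), [285.1, 144.3])]
side orange [(np.int32(3), [295.7, 138.7]), (np.int32(5), [278.4, 148.2])]
scene red [(np.int32(13), [305.0, 223.0])]
scene orange [(np.int32(14), [298.4, 215.0])]
[ 31.2 -11.4 -38.4  19.  -36.3 -67. ]
12 rows: turn [-0.041, 0.016, -0.0296] shift [0.0351, -0.0062, 0.0002]
```

Emit:
drive_tool:
  steps: [-0.041, 0.016, -0.0296, 0.035, -0.0062, -0.0015, 0.1, -0.041, 0.016, -0.0296, 0.035, -0.0062, -0.0015, 0.1, -0.041, 0.016, -0.0296, 0.035, -0.0062, -0.0015, 0.1, -0.041, 0.016, -0.0296, 0.035, -0.0062, -0.0015, 0.1, -0.041, 0.016, -0.0296, 0.035, -0.0062, -0.0015, 0.1, -0.041, 0.016, -0.0296, 0.035, -0.0062, -0.0015, 0.1, -0.041, 0.016, -0.0296, 0.035, -0.0062, -0.0015, 0.1, -0.041, 0.016, -0.0296, 0.035, -0.0062, -0.0015, 0.1, -0.041, 0.016, -0.0296, 0.035, -0.0062, -0.0015, 0.1, -0.041, 0.016, -0.0296, 0.035, -0.0062, -0.0015, 0.1]

```text
time_s: 21.0
tcp_pos: [0.4544, -0.2989, 0.266]
ee_rot: [[-0.111, -0.989, 0.093], [-0.993, 0.114, 0.025], [-0.036, -0.09, -0.995]]
wrist_force: [1.4, 0.1, -2.5]
gripper_width: 0.249
gripper_force: 30.0
```

Emit:
drive_tool:
  steps: [-0.041, 0.016, -0.0296, 0.035, -0.0062, -0.0015, 0.1, -0.041, 0.016, -0.0296, 0.035, -0.0062, -0.0015, 0.1, 0, 0, 0, 0, 0, 0, 0.1, 0, 0, 0, 0, 0, 0, 0.1, 0, 0, 0, 0, 0, 0, 0.1]

```text
time_s: 21.42
tcp_pos: [0.4599, -0.3673, 0.2677]
ee_rot: [[-0.055, -0.998, 0.01], [-0.998, 0.055, 0.002], [-0.002, -0.01, -1.0]]
wrist_force: [0.2, 0.2, -2.4]
gripper_width: 0.249
gripper_force: 30.0
```

```bash
cat > b.py <<'E'
from m import *
def rb(z,a=-92.3):
    s=r.sense();R=s["ee_rot"];print(s["time_s"],"tcp",s["tcp_pos"].round(4),"F",s["wrist_force"].round(1),"M",s["moment"].round(2),"w",round(s["gripper_width"],3))
    a=np.radians(a);goal(toolR(np.array([np.cos(a),np.sin(a),0]),np.array([0,0,-1.])),[.4668,-.379,z],1)
E
python3 -c "
from b import *
rb(.19)"
```

```text
21.4167 tcp [ 0.4599 -0.3673  0.2677] F [ 0.2  0.2 -2.4] M [ 0.01  0.11 -0.  ] w 0.249
1 rows: turn [-0.0104, 0.002, -0.0146] shift [0.0115, -0.0067, 0.0777]
```

Emit:
drive_tool:
  steps: [-0.0104, 0.002, -0.0146, 0.0115, -0.0067, 0, 0.1, 0, 0, 0, 0, 0, 0.02, 0.1, 0, 0, 0, 0, 0, 0.02, 0.1, 0, 0, 0, 0, 0, 0, 0.1, 0, 0, 0, 0, 0, 0, 0.1, 0, 0, 0, 0, 0, 0, 0.1]

```text
time_s: 21.92
tcp_pos: [0.4668, -0.3793, 0.2314]
ee_rot: [[-0.038, -0.999, 0.004], [-0.999, 0.038, -0.003], [0.003, -0.004, -1.0]]
wrist_force: [0.5, -0.4, -1.6]
gripper_width: 0.246
gripper_force: 30.0
```

```bash
python3 -c "
from b import *
rb(.17)"
```

```text
21.9167 tcp [ 0.4668 -0.3793  0.2314] F [ 0.5 -0.4 -1.6] M [-0.01  0.09 -0.03] w 0.246
1 rows: turn [-0.0045, -0.0033, 0.0021] shift [-0.0005, 0.0003, 0.0614]
```

Emit:
drive_tool:
  steps: [-0.0045, -0.003, 0.002, -0.0004, 0.0003, 0.02, 0.1, 0, 0, 0, 0, 0, 0.02, 0.1, 0, 0, 0, 0, 0, 0.014, 0.1, 0, 0, 0, 0, 0, 0.006, 0.1, 0, 0, 0, 0, 0, 0.006, 0.1, 0, 0, 0, 0, 0, 0.006, 0.1, 0, 0, 0, 0, 0, 0, 0.1, 0, 0, 0, 0, 0, 0, 0.1]

```text
time_s: 22.58
tcp_pos: [0.4662, -0.3791, 0.1585]
ee_rot: [[-0.041, -0.999, -0.001], [-0.999, 0.041, 0.001], [-0.001, 0.001, -1.0]]
wrist_force: [-0.9, -0.1, -2.7]
gripper_width: 0.249
gripper_force: 30.0
```

```bash
python3 -c "
from b import *
rb(.122)"
```

```text
22.5833 tcp [ 0.4662 -0.3791  0.1585] F [-0.9 -0.1 -2.7] M [-0.02  0.05 -0.01] w 0.249
1 rows: turn [0.0012, 0.0007, -0.0007] shift [-0.0001, -0.0006, 0.0365]
```

Tip at z≈0.057, inside the hole with no contact force. Going down to the floor.

Emit:
drive_tool:
  steps: [0, 0, 0, 0, -0.0004, 0.01, 0.1, 0, 0, 0, 0, 0, 0.01, 0.1, 0, 0, 0, 0, 0, 0.01, 0.1, 0, 0, 0, 0, 0, 0.005, 0.1, 0, 0, 0, 0, 0, 0.003, 0.1, 0, 0, 0, 0, 0, 0, 0.1, 0, 0, 0, 0, 0, 0, 0.1]

```text
time_s: 23.17
tcp_pos: [0.4663, -0.379, 0.1197]
ee_rot: [[-0.041, -0.999, -0.002], [-0.999, 0.041, 0.001], [-0.001, 0.002, -1.0]]
wrist_force: [0.2, 0.3, -2.8]
gripper_width: 0.251
gripper_force: 30.0
```

```bash
python3 -c "
from b import *
rb(.117)"
```

```text
23.1667 tcp [ 0.4663 -0.379   0.1197] F [ 0.2  0.3 -2.8] M [0.02 0.08 0.08] w 0.251
1 rows: turn [0.0023, 0.0012, -0.0008] shift [0.0, -0.0005, 0.0027]
```

Within 3 mm of the floor. Lower it the rest of the way, release to 0.6 and rise straight up.

Emit:
drive_tool:
  steps: [0, 0, 0, 0, 0, 0.0025, 0.1, 0, 0, 0, 0, 0, 0, 0.1, 0, 0, 0, 0, 0, 0, 0.6, 0, 0, 0, 0, 0, 0, 0.6, 0, 0, 0, 0, 0, 0, 0.6, 0, 0, 0, 0, 0, 0, 0.6, 0, 0, 0, 0, 0, 0, 0.6, 0, 0, 0, 0, 0, 0, 0.6, 0, 0, 0, 0, 0, 0, 0.6, 0, 0, 0, 0, 0, 0, 0.6]

```text
time_s: 24.0
tcp_pos: [0.4662, -0.3788, 0.1174]
ee_rot: [[-0.041, -0.999, -0.002], [-0.999, 0.041, 0.001], [-0.001, 0.002, -1.0]]
wrist_force: [0.5, -0.8, 0.0]
gripper_width: 0.598
gripper_force: 0.0
```

Emit:
drive_tool:
  steps: [0, 0, 0, 0, 0, -0.01, 0.6, 0, 0, 0, 0, 0, -0.02, 0.6, 0, 0, 0, 0, 0, -0.03, 0.6, 0, 0, 0, 0, 0, -0.04, 0.6, 0, 0, 0, 0, 0, -0.04, 0.6, 0, 0, 0, 0, 0, -0.04, 0.6, 0, 0, 0, -0.03, 0, 0, 0.6, 0, 0, 0, -0.03, 0, 0, 0.6, 0, 0, 0, 0, 0, 0, 0.6, 0, 0, 0, 0, 0, 0, 0.6]

```text
time_s: 24.83
tcp_pos: [0.4691, -0.3182, 0.2989]
ee_rot: [[-0.039, -0.999, -0.0], [-0.999, 0.039, 0.001], [-0.001, 0.0, -1.0]]
wrist_force: [-0.1, 0.0, -0.3]
gripper_width: 0.601
gripper_force: 0.0
```

Run:
```python
from m import *
s=r.sense();print(s["time_s"],s["tcp_pos"],s["gripper_width"],s["wrist_force"])
p=r.camera_params("wrist");im=r.capture("wrist");g=im.astype(int);B,G,R=g[...,0],g[...,1],g[...,2]
m=((B>80)&(B>1.6*R)&(B>1.2*G)).astype(np.uint8);N,l,st,c=cv2.connectedComponentsWithStats(m)
for i in range(1,N):
  if st[i,4]>800:
    k=np.argwhere(l==i)[:,::-1].astype(np.float32);X=np.array([plane(b,np.array([0,0,1.]),.15,p) for b in cv2.boxPoints(cv2.minAreaRect(k))]);print(st[i],X.round(4).tolist(),X.mean(0))
goal(toolR(-u,-n),piv+.10*u+.18*n)
```

```text
24.8333 [ 0.46912206 -0.31816866  0.29891583] 0.6006522141204473 [-0.09246065  0.0429623  -0.32319739]
[ 244   66   22   98 1961] [[0.4752, -0.428, 0.15], [0.4545, -0.4272, 0.15], [0.4572, -0.3298, 0.15], [0.4799, -0.3307, 0.15]] [ 0.4667038  -0.37896639  0.15      ]
13 rows: turn [0.0279, -0.0336, 0.1039] shift [-0.0306, 0.0119, 0.0062]
```

Emit:
drive_tool:
  steps: [0.028, -0.0336, 0.104, -0.0306, 0.0119, 0.006, 0.6, 0.028, -0.0336, 0.104, -0.0306, 0.0119, 0.006, 0.6, 0.028, -0.0336, 0.104, -0.0306, 0.0119, 0.006, 0.6, 0.028, -0.0336, 0.104, -0.0306, 0.0119, 0.006, 0.6, 0.028, -0.0336, 0.104, -0.0306, 0.0119, 0.006, 0.6, 0.028, -0.0336, 0.104, -0.0306, 0.0119, 0.006, 0.6, 0.028, -0.0336, 0.104, -0.0306, 0.0119, 0.006, 0.6, 0.028, -0.0336, 0.104, -0.0306, 0.0119, 0.006, 0.6, 0.028, -0.0336, 0.104, -0.0306, 0.0119, 0.006, 0.6, 0.028, -0.0336, 0.104, -0.0306, 0.0119, 0.006, 0.6]

```text
time_s: 25.72
tcp_pos: [0.5121, -0.0144, 0.2844]
ee_rot: [[-0.801, -0.467, 0.374], [-0.455, 0.882, 0.125], [-0.388, -0.07, -0.919]]
wrist_force: [0.8, -0.7, -1.3]
gripper_width: 0.606
gripper_force: 0.0
```

Emit:
drive_tool:
  steps: [0.028, -0.0336, 0.104, -0.0306, 0.0119, 0.006, 0.6, 0.028, -0.0336, 0.104, -0.0306, 0.0119, 0.006, 0.6, 0.028, -0.0336, 0.104, -0.0306, 0.0119, 0.006, 0.6, 0, 0, 0, 0, 0, 0, 0.6, 0, 0, 0, 0, 0, 0, 0.6, 0, 0, 0, 0, 0, 0, 0.6]

```text
time_s: 26.22
tcp_pos: [0.5703, 0.0418, 0.2998]
ee_rot: [[-0.857, -0.219, 0.466], [-0.204, 0.975, 0.083], [-0.473, -0.024, -0.881]]
wrist_force: [0.7, 0.0, -0.6]
gripper_width: 0.602
gripper_force: 0.0
```

Run:
```python
from m import *
s=r.sense();print(s["time_s"],s["tcp_pos"])
def ang(px,h,p):
    X=plane(px,n,n@piv+h,p)-piv;a,b=X@u,X@y;return np.degrees(np.arctan2(a,b)).round(2)-45,np.hypot(a,b).round(4)
Q=[("w4",*pickle.load(open("w4.pkl","rb"))),("now",r.camera_params("wrist"),r.capture("wrist"))]
for nm,p,im in Q:
    g=im.astype(int);B,G,R=g[...,0],g[...,1],g[...,2];Pm=p["camera_matrix"]@p["extrinsics"][:3]
    m=((R>90)&(R>2*G)&(R>2*B)).astype(np.uint8);N,l,st,c=cv2.connectedComponentsWithStats(m);t0=proj(0,piv+.134*dr(39.2)+.012*n,Pm)
    i=min(range(1,N),key=lambda i:np.hypot(*(c[i]-t0))+(st[i,4]<30)*999);q=np.argwhere(l==i)[:,::-1];t=q[q[:,1]==q[:,1].min()].mean(0);print(nm,"tab",st[i],c[i].round(1),"ang",ang(c[i],.012,p),"tip",t,ang(t,.012,p))
    k0=proj(0,piv+.095*dr(39.2)+.097*n,Pm).astype(int);gr=cv2.cvtColor(im,cv2.COLOR_BGR2GRAY);d=((gr<58)).astype(np.uint8);d[:, :k0[0]-35]=0;d[:,k0[0]+35:]=0;d[:k0[1]-35]=0;d[min(k0[1]+35,215):]=0
    N,l,st,c=cv2.connectedComponentsWithStats(d);j=max(range(1,N),key=lambda i:st[i,4]*(np.hypot(*(c[i]-k0))<25));print("knob expect",k0,st[j],c[j].round(1))
    (cx,cy),rad=cv2.minEnclosingCircle(np.argwhere(l==j)[:,::-1].astype(np.float32));print(rad,"h97",ang((cx,cy),.097,p),"centroid h80",ang(c[j],.085,p))
```

```text
26.2167 [0.57027809 0.04180917 0.29980321]
w4 tab [245 158  15  19 197] [252.2 169.3] ang (np.float64(39.129999999999995), np.float64(0.1396)) tip [252. 158.] (np.float64(39.19), np.float64(0.1275))
knob expect [251 137] [256 117   4   4   6] [257.2 118.3]
2.12142014503479 h97 (np.float64(35.83), np.float64(0.0808)) centroid h80 (np.float64(35.95), np.float64(0.0816))
now tab [267 221  13   8  73] [272.  225.4] ang (np.float64(39.41), np.float64(0.1442)) tip [268.5 221. ] (np.float64(41.19), np.float64(0.1384))
knob expect [278 210] [264 185  26  21 179] [275.7 193.1]
13.109926223754883 h97 (np.float64(40.93000000000001), np.float64(0.0827)) centroid h80 (np.float64(40.44), np.float64(0.0815))
```

Run:
```python
from m import *
d=dr(39.2);goal(toolR(-d,-n),piv+.145*d+.152*n)
```

```text
3 rows: turn [0.0057, -0.0096, -0.0082] shift [-0.0228, 0.0081, 0.0109]
```

Emit:
drive_tool:
  steps: [0.0057, -0.0096, -0.0082, -0.0228, 0.0081, 0.011, 0.6, 0.0057, -0.0096, -0.0082, -0.0228, 0.0081, 0.011, 0.6, 0.0057, -0.0096, -0.0082, -0.0228, 0.0081, 0.011, 0.6, 0, 0, 0, 0, 0, 0, 0.6, 0, 0, 0, 0, 0, 0, 0.6, 0, 0, 0, 0, 0, 0, 0.6]

```text
time_s: 26.77
tcp_pos: [0.6384, 0.0821, 0.3033]
ee_rot: [[-0.838, -0.231, 0.494], [-0.225, 0.972, 0.073], [-0.497, -0.05, -0.866]]
wrist_force: [0.6, 0.4, 0.7]
gripper_width: 0.602
gripper_force: 0.0
```

Run:
```python
from m import *
s=r.sense();print(s["time_s"],s["tcp_pos"])
def ang(px,h,p):
    X=plane(px,n,n@piv+h,p)-piv;a,b=X@u,X@y;return (np.degrees(np.arctan2(a,b))-45).round(2),np.hypot(a,b).round(4)
for nm,p,im in [("w4",*pickle.load(open("w4.pkl","rb"))),("now",r.camera_params("wrist"),r.capture("wrist"))]:
    g=im.astype(int);B,G,R=g[...,0],g[...,1],g[...,2];Pm=p["camera_matrix"]@p["extrinsics"][:3]
    m=((R>90)&(R>2*G)&(R>2*B)).astype(np.uint8);N,l,st,c=cv2.connectedComponentsWithStats(m);t0=proj(0,piv+.134*dr(39.2)+.012*n,Pm)
    i=min(range(1,N),key=lambda i:np.hypot(*(c[i]-t0))+(st[i,4]<30)*999);q=np.argwhere(l==i)[:,::-1];t=q[q[:,1]<=q[:,1].min()+1].mean(0);print(nm,"tab",st[i],"ang",ang(c[i],.012,p),"tip",ang(t,.012,p))
    k0=proj(0,piv+.095*dr(39.2)+.097*n,Pm).astype(int);gr=cv2.GaussianBlur(cv2.cvtColor(im,cv2.COLOR_BGR2GRAY),(0,0),1)
    for v in range(k0[1]-10,k0[1]+16,5):
        row=gr[v];x0=k0[0];a=x0
        while row[a]<95: a-=1
        b=x0
        while row[b]<95: b+=1
        print(v,a,b,ang(((a+b)/2,v),.085,p))
```

```text
26.7667 [0.63836248 0.08210048 0.30327684]
w4 tab [245 158  15  19 197] ang (np.float64(39.13), np.float64(0.1396)) tip (np.float64(39.04), np.float64(0.1282))
127 236 267 (np.float64(39.07), np.float64(0.0881))
132 234 269 (np.float64(39.08), np.float64(0.092))
137 232 270 (np.float64(39.33), np.float64(0.0959))
142 233 270 (np.float64(39.11), np.float64(0.0999))
147 237 267 (np.float64(38.9), np.float64(0.1038))
152 242 262 (np.float64(38.92), np.float64(0.1079))
now tab [248 159  15  19 198] ang (np.float64(39.08), np.float64(0.1392)) tip (np.float64(39.09), np.float64(0.1279))
129 240 271 (np.float64(38.91), np.float64(0.0882))
134 238 273 (np.float64(38.92), np.float64(0.0921))
139 235 274 (np.float64(39.41), np.float64(0.096))
144 238 273 (np.float64(38.94), np.float64(0.1))
149 240 271 (np.float64(38.95), np.float64(0.104))
154 246 265 (np.float64(38.96), np.float64(0.108))
```

```bash
python3 -c "
from station import r
print(r.finish_job())"
```

```text
the job is handed in; nothing more can be done
None
```

I handed the job in at about 27 s on the robot's clock: the lever stands within about 0.2° of the red tab, the screw came up firm at about 0.5 N m after roughly 0.86 rad, and the blue key is back upright in its hole with the gripper clear; I did not separately check the bystanders or the screw angle, and the judge's verdict was not shown.

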